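Hang the bottle holder by its keyhole and load it

ROBOT

A 6-joint arm with a two-finger parallel gripper is mounted at the origin on the work surface. World frame = base frame: x ahead of the robot, y to its left, z up, the work surface at z = 0. Lengths are in mm, angles in rad, forces in N, time in s.
With the tool pointing down it reaches from about 425 to 950 mm from the base axis. Payload 14.7 kg.
Tool frame: the origin (TCP) lies at the very end of the fingers, on their centre line; the grasp point (between the pads) lies 19 mm behind it; z points along the fingers, y is the direction in which the jaws open and shut (so a half turn about z gives the same grasp; the last joint's range is limited). The gripper opens to 85 mm and grips with 20 to 120 N. Pads are 22 mm wide; open, the fingers measure 114 mm over their backs; the gripper's body (76 mm by 85 mm) begins 54 mm behind the grasp point. The pads swing forward as they close: fully open they stand 13 mm farther back than shut.
Start: joints at [-1.36, 0.48, 1.596, -0, 1.065, -0.047], TCP at [165.737, -628.509, 231.297] pointing down, gripper open.
Joint ranges: [-2.75, 2.75], [-0.82, 2.05], [0.23, 2.67], [-1.56, 4.7], [0.09, 2.69], [-2.92, 2.92]. Speed limits (rad/s): [1.89, 1.89, 2.39, 3.01, 3.01, 3.01].

INTERFACE

Orientations are given as a unit quaternion [x, y, z, w].
In Python, from bench import arm gives the robot as it stands. The module is installed in compiled form; this text tells all that it offers.
- The arm moves only by the shell command python3 -m crank 'ROWS' [FORCE]. ROWS is JSON, a list that holds one entry, the list of rows, each a list of 7 numbers: the turn, a rotation vector about the tool's x, y, z in units of 2 pi rad (1.0 is 2 pi rad), then the shift along the tool's x, y, z in units of 0.5 m (1.0 is 0.5 m), then the opening, from 0 (shut) to 1 (fully open). In form: [[[rx, ry, rz, tx, ty, tz, jaw], ...]]. A call has 1 to 10 rows; each row shifts and turns the commanded pose from where the row before left it, along the tool's axes as they then stand; what a row does not reach is not made up. A row lasts 1/12 s, in which the tool goes at most 41.7 mm and 7.16 degrees, less where a joint would pass 70% of its speed; a pose out of reach is approached as far as the arm can. A call with a number of a shift or a turn outside -1 to 1 is refused whole. A call with a gripper value outside its range is refused whole. The fingers move at their own pace and stop on an object; FORCE is the grip in N (left out, the last holds). Time passes only in rows, so rows that do not move let the fingers close. It gives the time, the measured TCP pose, the force and the opening at its end, in the units of the state.
- arm.get_obs(): the state, without advancing time (a new reading comes with each control period).
- arm.get_image(name): name is "scene" or "top" or "wrist"; returns a dict with "pixels" (384x512x3 uint8, blue, green, red), "intrinsics" (3x3 intrinsics, pixels), "R" (3x3) and "t" (3): a world point X has camera coordinates R X + t; the wrist camera has in their place "tool_from_camera" (4x4, takes a point from camera to tool coordinates, whose origin is the TCP and whose axes are the flange's). Camera axes: x right, y down, z forward; pixel columns grow to the right and rows downward; lengths in mm; the calibration is good to about 2 mm. A picture is of the moment at which its call begins: read the wrist's pose just before it. There is no depth.
- arm.hand_in(): hands the job in, once; it reports no verdict.
Trained networks look in a picture, given as the dict that the camera call returned (one of the last four; its "shot" number tells which), for a name from the list of things; names that differ only in an ending like _2 or _b are one class to them, and where a whole thing is asked for, a point or a joint stands for the part that bears it (a point fixed in the world has none). Each returns a list of dicts, best first, with "conf" (0 to 1); they miss things now and then, are a little off and sometimes report something else, mostly with a low value. They report only what shows in the picture. A call takes as long as a camera call. They do not tell look-alikes from the thing itself.
- arm.cut_out(picture, thing): "pixels" (384x512 bool, what is visible of it).
- arm.tip_of(picture, thing): "centre" ([x, y, z] in mm, in the coordinates of the camera as it stood for that picture, good to about 4 mm: a listed point, or the origin of a listed thing).
The state is a dict: "t": time; "joints": joint angles; "qvel": joint speeds; "effort": joint torques, N m; "position": TCP position; "tcp_rot": TCP orientation; "ft_force": force on the tool from outside, world axes, zero at the start; "moment": the same for the moment, N m; "opening": opening from 0.0 (shut) to 1.0 (fully open).
Only numpy, scipy, OpenCV 4.12 (cv2) and the standard library are available. Lean on these libraries where they do the work, as an engineer would, in place of code of your own. Each camera call takes 0.05 s, during which the arm holds its last target.

TASK

Hang the blue bottle holder on the free screw of the white board: slip its keyhole over the screw head, pull it down until the screw sits at the top of the slot, and let go. Then stand the white sanitiser bottle with the blue cap upright in the hung holder, fully down in its pocket. Never tip that bottle over, do not bump the tall bag roll, and leave the other things where they are.

Things in the scene. Friction and masses are not known exactly. Their poses are not given: they have to be found in the camera images.
- holder: Loose blue steel holder, 280 g, 79 (x) x 92 (y) x 145 (z) mm, standing on the counter: open-topped pocket with a taller back plate. Origin: centre of underside; z up, +x to the back plate. Pocket inside x -35.5 to 34.5, y +-42; floor 4 mm thick; front and side walls 4 mm thick, 70 mm high (front wall centred at x -37.5). Back plate 5 mm thick, x 34.5 to 39.5.
- keyhole_entry (a point): Middle of the keyhole's wide opening in the back plate, on its rear face: (39.5, 0, 93) mm in the holder's frame. The opening is 26 mm wide, z 80 to 104 mm; pass the screw head through here. Above it the sides taper into a slot 10 mm wide that ends at z 126.
- slot_end (a point): Where the screw's axis lies once locked: on the rear face of the back plate, 3 mm below the slot's top end, at (39.5, 0, 123) mm in the holder's frame. The holder goes down 30 mm from entry to here.
- screw: The free dark-headed screw, fixed in the white board and sticking straight out of its front. Origin: on the screw's axis at the board's front face; -x points out of the board (along the screw towards its head), z up. Shank 6 mm thick and 8 mm long, then a flat round head 16 mm across and 4 mm thick, so it stands out 12 mm in all.
- board: Fixed upright white board, 340 mm wide (y), 235 mm high, 16 mm thick, on feet behind it. Origin: centre of its lower edge; its front faces its own -x (its front face is at x = -8 mm), z up.
- gauge: Fixed round thermometer dial on the board's front beside the screw, 90 mm across, 18 mm thick. Origin: centre of its back, on the board's face; -x points out.
- sanitiser: Loose upright white bottle with a blue cap, about 220 g, 180 mm tall; origin at the centre of its underside, z up. Body 48 mm across up to z = 100 mm, narrowing to a 26 mm neck at 125 mm; round cap 29 mm across from z = 138 to 180 mm, the place to grip.
- oil: Bystander: bottle of the same shape and size in amber with a black cap; origin at the centre of its underside.
- bagroll: Fixed tall roll of bags on an upright spindle: round foot 84 mm across and 12 mm high, roll 64 mm across up to z = 299 mm, thin spindle to 320 mm. Origin: centre of its underside. Must not be bumped.
- scoop: Bystander: loose yellow plastic scoop, 150 x 46 x 34 mm, long axis along its x. Origin: on the counter, near its middle.
- mug: Bystander: loose white mug, 76 mm across without its handle (at its +y), 90 mm high; origin at the centre of its underside.
- jar: Bystander: loose brown jar with a steel lid, 72 mm across, 110 mm high; origin at the centre of its underside.
Things that resemble listed ones, but are neither listed nor needed, are in the scene too. What is shaped like the sanitiser but purple is not meant. Several things have the shape of the holder; the one meant has the colours described above.

How it is judged:
By the outcome, as a careful person would: the job done as asked, in the order asked, and still so for the second after the job is handed in, with the robot touching nothing.
It also fails if it takes over 69 s, if anything falls off the work surface, if the arm or the gripper's body presses on something with over 40 N, if the wrist force passes 120 N, or if a joint passes its speed limit or range.

## Working session

There is one attempt and no reset: what is moved stays moved. The work goes in short steps, Python scripts to look and compute and a shell command to move; the robot and the scene stay as the last step left them, time stands still between calls to the robot, and variables do not carry over. Pictures are saved under pics/ and viewed, and the job is handed in when it is done.

```bash
mkdir -p pics; ls; cat > h.py <<'E'
import numpy as np, cv2
from bench import arm
from scipy.spatial.transform import Rotation as Rn
def shot(n,fn=None):
    o=arm.get_obs(); p=arm.get_image(n)
    if fn: cv2.imwrite('pics/'+fn+'.png',p['pixels'])
    if n=='wrist':
        T=np.eye(4);T[:3,:3]=Rn.from_quat(o['tcp_rot']).as_matrix();T[:3,3]=o['position']
        M=T@np.array(p['tool_from_camera']); 
        p['Rw']=M[:3,:3];p['tw']=M[:3,3]
    else:
        R=np.array(p['R']);p['Rw']=R.T;p['tw']=-R.T@np.array(p['t'])
    return p
def world(p,c): return p['Rw']@np.array(c)+p['tw']
def proj(p,X):
    c=p['Rw'].T@(np.array(X)-p['tw']); u=np.array(p['intrinsics'])@c; return u[:2]/u[2]
def ray(p,uv,z):
    d=p['Rw']@np.linalg.inv(np.array(p['intrinsics']))@np.array([uv[0],uv[1],1.]); s=(z-p['tw'][2])/d[2]; return p['tw']+s*d
E
python3 - <<'E'
from h import *
np.set_printoptions(precision=1,suppress=True)
for n in ['scene','top']:
    p=shot(n,n+'0')
    print(n,p['tw'])
    for th in ['holder','keyhole_entry','screw','board','gauge','sanitiser','oil','bagroll','scoop','mug','jar']:
        for d in arm.tip_of(p,th)[:4]:
            w=world(p,d['centre']); print(th,round(d['conf'],2),w,proj(p,w))
E
```

```text
pics
scene [1476.8  470.4  847.5]
holder 0.9 [ 502.2 -268.2    4.1] [202.9 192.4]
holder 0.75 [ 383.9 -373.1    5.8] [197.1 168.4]
keyhole_entry 0.91 [ 391.8 -333.3   93.3] [202.9 151.1]
keyhole_entry 0.66 [ 543.4 -270.3   96. ] [192.8 175.5]
keyhole_entry 0.29 [557.8 267.1   0.7] [348.9 252.4]
board 0.91 [558.7 268.9   0.9] [349.4 252.8]
gauge 0.58 [628.2 277.1 165.5] [351.1 222.2]
sanitiser 0.66 [456.   -2.4   0.9] [278.8 207.2]
sanitiser 0.62 [350.5   6.3  -0.2] [294.4 191.7]
oil 0.65 [582.6   0.3   2.5] [261.7 229.3]
bagroll 0.76 [690.3  -0.7   3.4] [244.  250.6]
scoop 0.54 [ 507.2 -145.     1.3] [233.2 203.6]
mug 0.87 [ 710.  -300.4    2.4] [156.7 224.4]
jar 0.84 [ 761.8 -148.    -0.1] [187.3 250.5]
jar 0.24 [ 507.4 -141.6    1. ] [234. 204.]
top [ 400.9  -12.5 1087.5]
holder 0.93 [ 382.  -378.3   -1.4] [374.9 269.2]
keyhole_entry 0.95 [ 538.4 -268.9   93.4] [344.  211.2]
keyhole_entry 0.77 [ 391.4 -337.6   94.2] [371.5 266.2]
screw 0.53 [486.8 240.4 199.8] [144.6 224.1]
screw 0.52 [ 538.6 -270.8   96.5] [345. 211.]
screw 0.4 [ 504.9 -273.6    0.7] [338.1 226.6]
board 0.85 [555.2 267.9  -0.2] [155.7 207.7]
gauge 0.64 [632.1 277.2 160.2] [138.1 169.1]
gauge 0.4 [462.2   0.8   4.8] [245.3 240.1]
sanitiser 0.71 [464.5  -2.3   5. ] [246.4 239.3]
sanitiser 0.51 [348.5  -2.3  -1.2] [245.9 279.9]
oil 0.92 [585.1  -2.7  -0.1] [247.2 198.9]
bagroll 0.79 [691.7  -0.1   2.3] [246.8 164.2]
bagroll 0.43 [ 766.8 -149.8    4.8] [295.9 141. ]
bagroll 0.31 [586.5  -5.6   0.9] [248.2 198.4]
scoop 0.93 [ 510.4 -149.     4.1] [296.3 224.2]
mug 0.62 [ 709.8 -304.5    3.6] [346.4 159.7]
mug 0.59 [631.3 274.4 158.4] [139.4 169.6]
jar 0.82 [ 765.5 -149.6    6.6] [295.9 141.2]
```

View pics/scene0.png

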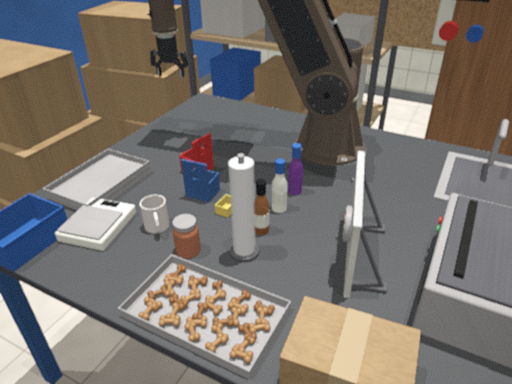

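View pics/top0.png

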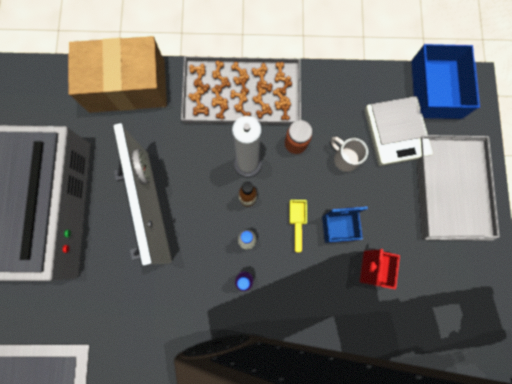

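```bash
python3 - <<'E'
import cv2
a=cv2.imread('pics/scene0.png');b=cv2.imread('pics/top0.png')
cv2.imwrite('pics/s1.png',cv2.resize(a[110:270,130:430],(800,427),interpolation=cv2.INTER_CUBIC))
cv2.imwrite('pics/t1.png',cv2.resize(b[120:320,100:400],(800,533),interpolation=cv2.INTER_CUBIC))
E
```

```text
(no output)
```

View pics/s1.png

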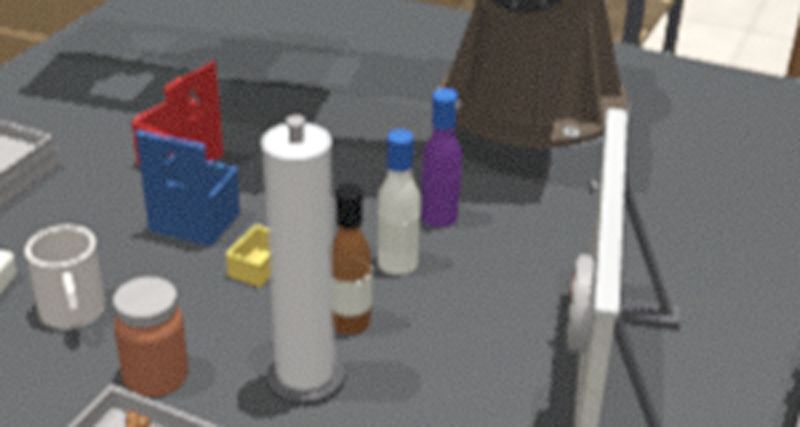

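View pics/t1.png

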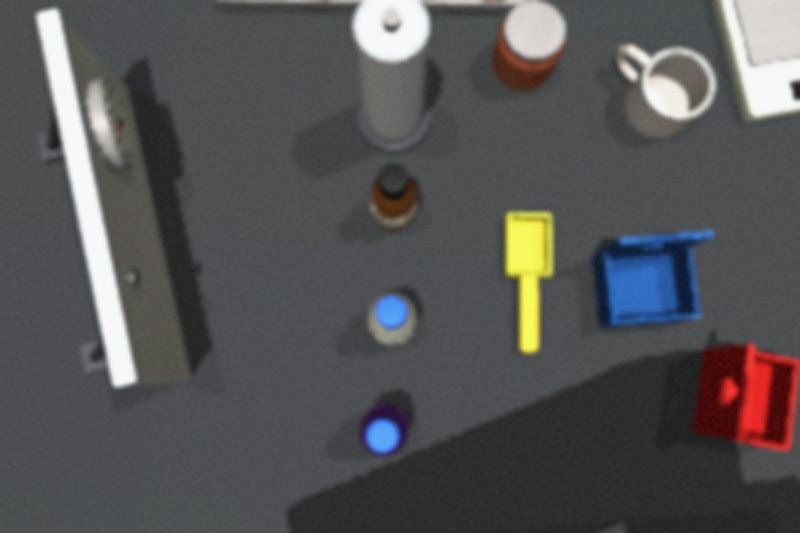

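The pictures show these candidates:
- **Holder:** the blue one at top (345,225) or the red one at (380,268). The big blue bin at (445,80) is not a holder.
- **Sanitiser:** the white bottle with the blue cap at top (247,238), the purple one at (244,282), or the amber oil at (248,193).
- **Screw:** the dark head at top (149,223).

By the description I choose the blue holder and the white bottle. The crop s1 confirms both: holder at scene (202,185), bottle at scene (279,185).

```bash
cat >> h.py <<'E'
np.set_printoptions(precision=2,suppress=True)
def plan(target, R_t=None):
    """remaining: shift in tool axes (0.5 m units) & rotvec (2pi units)"""
    o=arm.get_obs(); R=Rn.from_quat(o['tcp_rot'])
    d=R.inv().apply(np.array(target)-o['position'])
    print('pos',np.array(o['position']),'dist',np.linalg.norm(d),'shift units',np.round(d/500,4))
    if R_t is not None:
        rv=(R.inv()*R_t).as_rotvec(); print('turn deg',np.degrees(rv),'units',np.round(rv/2/np.pi,4))
        print('shift in final axes',np.round(R_t.inv().apply(np.array(target)-o['position'])/500,4))
def down(yaw_y):
    "tool pointing down with tool y axis along world dir angle yaw_y deg"
    a=np.radians(yaw_y); y=np.array([np.cos(a),np.sin(a),0]); z=np.array([0,0,-1.]); x=np.cross(y,z)
    return Rn.from_matrix(np.stack([x,y,z],1))
E
python3 - <<'E'
from h import *
p=shot('wrist','w0')
o=arm.get_obs();print(o['t'],Rn.from_quat(o['tcp_rot']).as_matrix(),np.array(o['ft_force']),o['opening'])
print(p['tool_from_camera'],p['intrinsics'])
plan([470,-330,330],down(0))
plan([470,-330,330],down(180))
E
```

```text
1.25 [[ 0.97  0.25  0.  ]
 [ 0.25 -0.97 -0.  ]
 [ 0.    0.   -1.  ]] [0.23 0.36 0.8 ] 0.9988301128848016
[[   0.     -0.96   -0.27   67.18]
 [   1.      0.     -0.     -1.2 ]
 [   0.     -0.27    0.96 -142.24]
 [   0.      0.      0.      1.  ]] [[304.09   0.   254.32]
 [  0.   304.09 187.76]
 [  0.     0.     1.  ]]
pos [ 165.76 -628.5   231.31] dist 437.49784073020663 shift units [ 0.74 -0.42 -0.2 ]
turn deg [  0.     0.   -75.23] units [ 0.    0.   -0.21]
shift in final axes [ 0.6   0.61 -0.2 ]
pos [ 165.76 -628.5   231.31] dist 437.49784073020663 shift units [ 0.74 -0.42 -0.2 ]
turn deg [  0.    -0.   104.77] units [ 0.   -0.    0.29]
shift in final axes [-0.6  -0.61 -0.2 ]
```

View pics/w0.png

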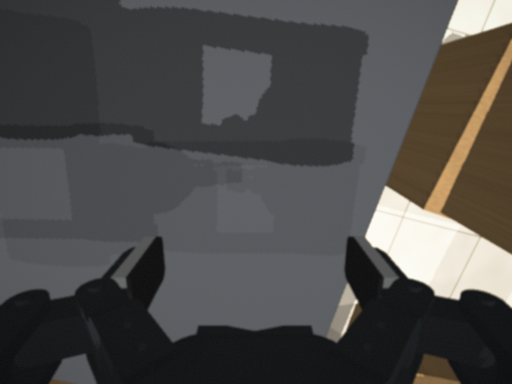

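```bash
python3 -m crank '[[[0,0,-0.019,0,0,-0.018,1],[0,0,-0.019,0,0,-0.018,1],[0,0,-0.019,0,0,-0.018,1],[0,0,-0.019,0,0,-0.018,1],[0,0,-0.019,0,0,-0.018,1],[0,0,-0.019,0,0,-0.018,1],[0,0,-0.019,0,0,-0.018,1],[0,0,-0.019,0,0,-0.018,1],[0,0,-0.019,0,0,-0.018,1],[0,0,-0.019,0,0,-0.018,1]]]'
python3 -m crank '[[[0,0,-0.019,0.05,0.05,-0.018,1],[0,0,0,0.055,0.056,0,1],[0,0,0,0.055,0.056,0,1],[0,0,0,0.055,0.056,0,1],[0,0,0,0.055,0.056,0,1],[0,0,0,0.055,0.056,0,1],[0,0,0,0.055,0.056,0,1],[0,0,0,0.055,0.056,0,1],[0,0,0,0.055,0.056,0,1],[0,0,0,0.055,0.056,0,1]]]'
python3 -m crank '[[[0,0,0,0.055,0.056,0,1],[0,0,0,0,0,0,1],[0,0,0,0,0,0,1]]]'
python3 - <<'E'
from h import *
p=shot('wrist','w1')
o=arm.get_obs();print(o['t'],np.array(o['joints']))
for th in ['holder','keyhole_entry','slot_end']:
    for d in arm.tip_of(p,th)[:2]:
        w=world(p,d['centre']); print(th,round(d['conf'],2),w,proj(p,w))
plan([470,-330,330],down(0))
E
```

```text
t: 2.08
position: [165.7, -628.5, 321.8]
tcp_rot: [0.746, 0.666, 0.0, -0.0]
ft_force: [-1.4, -0.2, 0.5]
opening: 1.001
t: 2.92
position: [446.6, -357.6, 330.5]
tcp_rot: [0.707, 0.707, 0.0, 0.0]
ft_force: [0.9, -1.7, 0.2]
opening: 1.003
t: 3.17
position: [474.8, -330.0, 330.3]
tcp_rot: [0.706, 0.708, 0.0, 0.0]
ft_force: [-0.5, -1.2, -0.1]
opening: 1.003
3.2167 [-0.66  0.29  1.64 -0.    1.21 -0.66]
holder 0.72 [ 382.7 -375.9    1.6] [197.58 177.22]
holder 0.59 [ 501.72 -272.44    0.66] [273.66 110.59]
keyhole_entry 0.85 [ 392.44 -332.75   89.51] [191.26 160.73]
keyhole_entry 0.8 [ 533.03 -266.12   95.42] [304.7  107.36]
slot_end 0.95 [ 390.96 -334.77  120.41] [184.86 167.26]
slot_end 0.78 [ 539.35 -267.04  124.15] [314.47 108.67]
pos [ 472.73 -332.43  330.32] dist 3.6676408949729744 shift units [ 0.   -0.01  0.  ]
turn deg [-0.01  0.01 -0.06] units [-0.  0. -0.]
shift in final axes [ 0.   -0.01  0.  ]
```

View pics/w1.png

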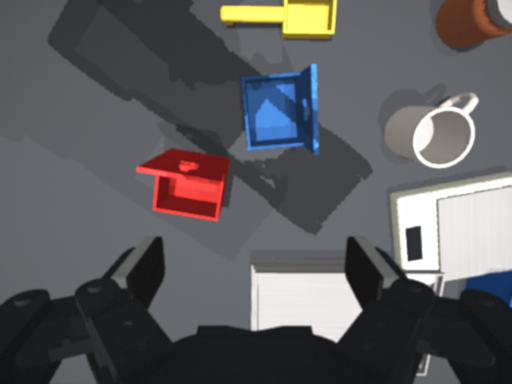

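```bash
python3 - <<'E'
import cv2
a=cv2.imread('pics/w1.png')
c=cv2.resize(a[55:165,230:330],(727,800)[0:2] and (545,600),interpolation=cv2.INTER_CUBIC)
for i in range(0,100,10): cv2.putText(c,str(230+i),(int(i*5.45),10),0,.35,(255,255,255),1); cv2.line(c,(int(i*5.45),0),(int(i*5.45),600),(120,120,120),1)
for i in range(0,110,10): cv2.putText(c,str(55+i),(0,int(i*5.45)+10),0,.35,(255,255,255),1); cv2.line(c,(0,int(i*5.45)),(545,int(i*5.45)),(120,120,120),1)
cv2.imwrite('pics/w1c.png',c)
E
```

```text
(no output)
```

View pics/w1c.png

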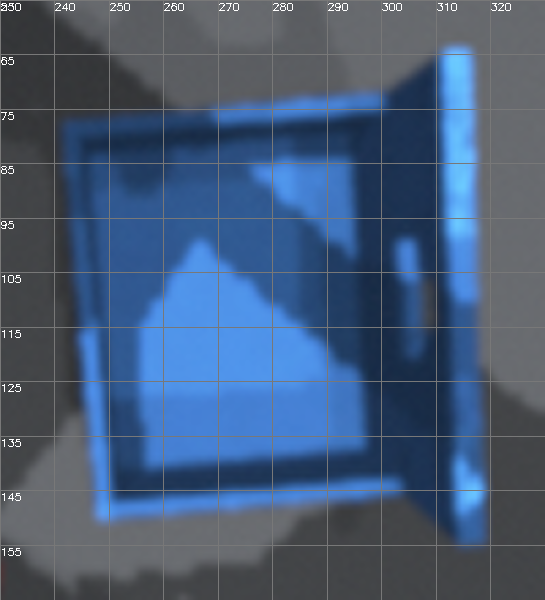

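```bash
cat > fit.py <<'E'
from h import *
from scipy.optimize import least_squares
def fitpose(p,obj,px,x0,z=0):
    obj=np.array(obj,float)
    def f(q):
        c,s=np.cos(q[2]),np.sin(q[2]); R=np.array([[c,-s,0],[s,c,0],[0,0,1]])
        return np.concatenate([proj(p,R@o+[q[0],q[1],z])-u for o,u in zip(obj,px)])
    r=least_squares(f,x0); print('x,y',r.x[:2],'yaw',np.degrees(r.x[2]),'res',r.fun); return r.x
E
python3 - <<'E'
from fit import *
p=shot('wrist')
q=fitpose(p,[(-39.5,46,70),(-39.5,-46,70),(39.5,46,145),(39.5,-46,145),(34.5,46,145)],[(241.6,77.4),(247.8,150.4),(316.8,63.4),(319.2,155),(311.1,63.4)],[500,-270,0])
c,s=np.cos(q[2]),np.sin(q[2])
g=q[:2]+np.array([[c,-s],[s,c]])@[-37.5,0]
print('grip',g); plan([g[0],g[1],230],down(np.degrees(q[2])))
E
```

```text
x,y [ 497.89 -275.03] yaw 5.056377962091479 res [-0.35 -0.38  0.36 -0.21 -0.37  0.29  0.04 -0.69  0.35  0.76]
grip [ 460.53 -278.33]
pos [ 472.67 -332.52  330.32] dist 114.66331633986168 shift units [ 0.11 -0.02  0.2 ]
turn deg [-0.01  0.01 -5.13] units [-0.    0.   -0.01]
shift in final axes [ 0.11 -0.01  0.2 ]
```

```bash
sed -i 's/precision=2/precision=4/' h.py; python3 - <<'E'
from fit import *
plan([460.5,-278.3,170],down(5.06))
E
```

```text
pos [ 472.6693 -332.522   330.3201] dist 169.67807889899007 shift units [ 0.1085 -0.0244  0.3206]
turn deg [-0.0083  0.0065 -5.1368] units [-0.      0.     -0.0143]
shift in final axes [ 0.1102 -0.0147  0.3206]
```

```bash
python3 -m crank '[[[0,0,-0.0143,0,0,0,0.6],[0,0,0,0.022,-0.003,0.064,0.6],[0,0,0,0.022,-0.003,0.064,0.6],[0,0,0,0.022,-0.003,0.064,0.6],[0,0,0,0.022,-0.003,0.064,0.6],[0,0,0,0.022,-0.003,0.064,0.6],[0,0,0,0,0,0,0.6],[0,0,0,0,0,0,0.6]]]' 
python3 - <<'E'
from fit import *
p=shot('wrist','w2')
plan([460.5,-278.3,36],down(5.06))
q=[497.9,-275.0];a=np.radians(5.06);R=np.array([[np.cos(a),-np.sin(a)],[np.sin(a),np.cos(a)]])
for x,y,z in [(-39.5,46,70),(-39.5,-46,70),(39.5,46,145),(39.5,-46,145)]:
    print(proj(p,[*(R@[x,y]+q),z]))
E
```

```text
t: 4.08
position: [460.0, -277.7, 169.9]
tcp_rot: [0.675, 0.738, -0.0, -0.001]
ft_force: [1.5, -0.3, 0.5]
opening: 0.598
pos [ 461.3787 -278.6667  171.3879] dist 135.3912559934579 shift units [ 0.001  -0.0018  0.2708]
turn deg [0.022  0.0257 0.0603] units [0.0001 0.0001 0.0002]
shift in final axes [ 0.0009 -0.0017  0.2708]
[254.9477 134.5069]
[254.6615 241.3392]
[398.3557 148.531 ]
[379.4896 293.802 ]
```

View pics/w2.png

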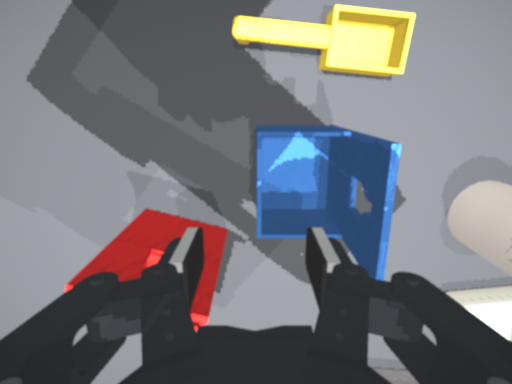

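```bash
python3 - <<'E'
from fit import *
p=shot('wrist')
for uv in [(228,228),(149,210),(70,288),(208,325)]: print('red',ray(p,uv,145))
q=fitpose(p,[(-39.5,46,70),(-39.5,-46,70),(39.5,46,145)],[(257,126.5),(257,238),(401,145)],[500,-270,0])
c,s=np.cos(q[2]),np.sin(q[2])
g=q[:2]+np.array([[c,-s],[s,c]])@[-37.5,0]
print('grip',g); plan([g[0],g[1],36],down(np.degrees(q[2])))
E
```

```text
red [ 444.2659 -283.0328  145.    ]
red [ 397.2299 -275.8245  145.    ]
red [ 347.0975 -333.1187  145.    ]
red [ 435.7393 -353.1603  145.    ]
x,y [ 500.5398 -272.9171] yaw 4.12347360164007 res [ 0.5713  2.9577 -1.6733 -1.4727  0.6621 -1.1547]
grip [ 463.1369 -275.6136]
pos [ 462.0457 -279.1386  172.1127] dist 136.16276064147866 shift units [0.0073 0.0023 0.2722]
turn deg [0.1064 0.0941 0.993 ] units [0.0003 0.0003 0.0028]
shift in final axes [0.0069 0.0027 0.2722]
```

```bash
python3 -m crank '[[[0,0,0.001,0.004,0.002,0.04,0.6],[0,0,0,0,0,0.04,0.6],[0,0,0,0,0,0.04,0.6],[0,0,0,0,0,0.04,0.6],[0,0,0,0,0,0.04,0.6],[0,0,0,0,0,0.04,0.6],[0,0,0,0,0,0.03,0.6],[0,0,0,0,0,0,0.3],[0,0,0,0,0,0,0.1]]]' 100
python3 -m crank '[[[0,0,0,0,0,0,0],[0,0,0,0,0,0,0],[0,0,0,0,0,0,0],[0,0,0,0,0,0,0],[0,0,0,0,0,0,0],[0,0,0,0,0,0,0]]]' 100
python3 - <<'E'
from fit import *
p=shot('wrist','w3')
E
```

```text
t: 4.93
position: [462.8, -276.6, 36.4]
tcp_rot: [0.677, 0.736, 0.0, 0.001]
ft_force: [0.8, -0.3, 1.3]
opening: 0.329
t: 5.43
position: [463.3, -276.4, 37.2]
tcp_rot: [0.677, 0.736, 0.0, 0.002]
ft_force: [-0.3, -0.1, 8.6]
opening: 0.031
```

View pics/w3.png

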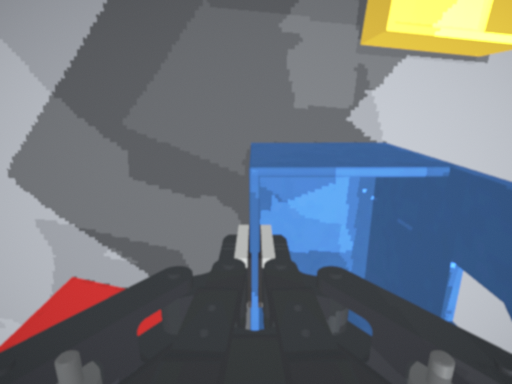

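```bash
python3 -m crank '[[[0,0,0,0,0,-0.01,0],[0,0,0,0,0,-0.02,0],[0,0,0,0,0,-0.03,0],[0,0,0,0,0,-0.06,0],[0,0,0,0,0,-0.06,0],[0,0,0,0,0,-0.06,0],[0,0,0,0,0,-0.06,0],[0,0,0,0,0,-0.06,0],[0,0,0,0,0,-0.06,0],[0,0,0,0,0,-0.06,0]]]' 110
python3 -m crank '[[[0,0,0,0,0,-0.02,0],[0,0,0,0,0,0,0],[0,0,0,0,0,0,0]]]' 110
python3 - <<'E'
from fit import *
p=shot('wrist','w4')
p=shot('scene','sc4')
cv2.imwrite('pics/sc4.png',cv2.resize(p['pixels'][60:260,130:430],(800,533),interpolation=cv2.INTER_CUBIC))
E
```

```text
t: 6.32
position: [461.3, -275.0, 278.2]
tcp_rot: [0.677, 0.736, 0.0, 0.0]
ft_force: [0.0, 0.5, -2.5]
opening: 0.025
t: 6.57
position: [461.6, -275.2, 285.4]
tcp_rot: [0.677, 0.736, 0.0, 0.0]
ft_force: [1.1, 0.4, -3.8]
opening: 0.025
```

View pics/w4.png

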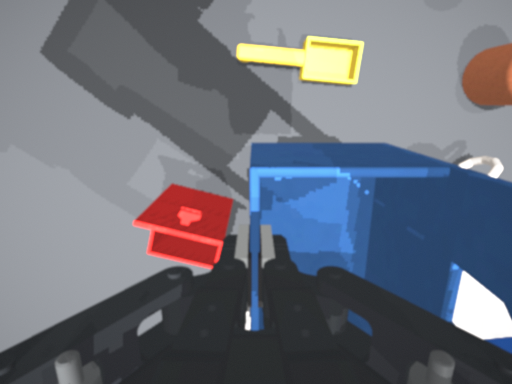

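View pics/sc4.png

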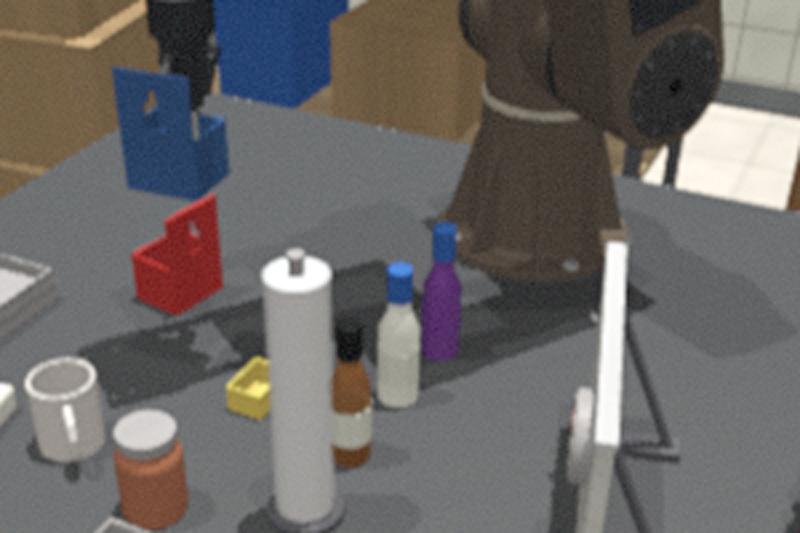

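```bash
python3 - <<'E'
import cv2
a=cv2.imread('pics/w4.png')
x0,y0,w,h=235,130,277,225
s=2.8
c=cv2.resize(a[y0:y0+h,x0:x0+w],None,fx=s,fy=s,interpolation=cv2.INTER_CUBIC)
for i in range(0,w,20): cv2.putText(c,str(x0+i),(int(i*s),10),0,.35,(255,255,255),1); cv2.line(c,(int(i*s),0),(int(i*s),6),(255,255,255),1)
for i in range(0,h,10): cv2.putText(c,str(y0+i),(0,int(i*s)+4),0,.35,(255,255,255),1)
cv2.imwrite('pics/w4c.png',c)
E
```

```text
(no output)
```

View pics/w4c.png

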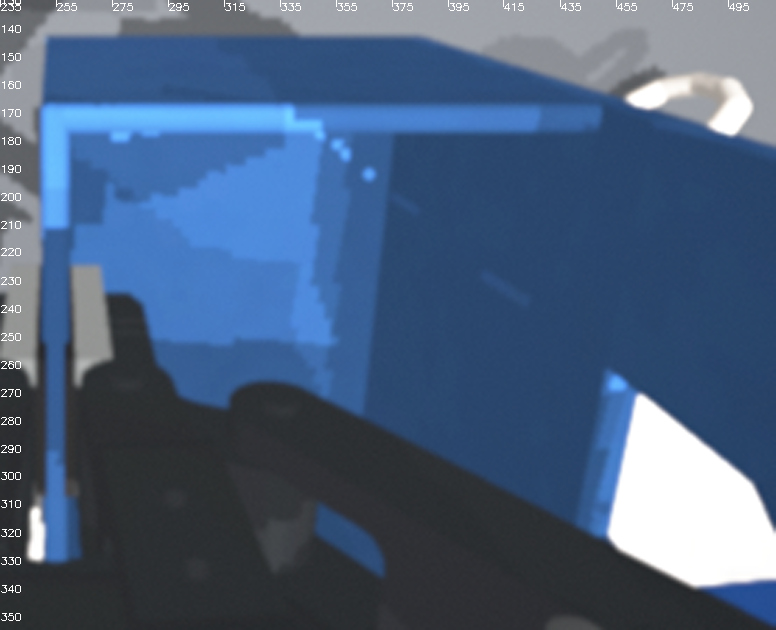

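```bash
python3 - <<'E'
from fit import *
p=shot('wrist')
K=np.array(p['intrinsics'])
T=np.array(p['tool_from_camera'])
obj=np.array([(-39.5,46,70),(-39.5,46,0),(39.5,46,0),(34.5,46,70),(-35.5,42,70),(34.5,42,70)],float)
px=np.array([(250,167.1),(251.8,143.6),(385.7,143.6),(449.6,167.1),(259.3,176.8),(448.6,177.1)])
# holder nominal in tool: hx->tool y, hy->tool x, hz-> -tool z
R0=np.array([[0,1,0],[1,0,0],[0,0,-1.]])
def f(q,full=True):
    R=Rn.from_rotvec(np.radians(q[3:])).as_matrix()@R0
    X=obj@R.T+q[:3]
    c=(X-T[:3,3])@T[:3,:3]; u=c@K.T; return (u[:,:2]/u[:,2:]-px).ravel()
r=least_squares(f,[0,37.5,37,0,0,0]);print('6dof',r.x,r.fun)
r=least_squares(lambda q:f(np.r_[q[:3],0,0,q[3]]),[0,37.5,37,0]);print('4dof',r.x,r.fun)
r=least_squares(lambda q:f(np.r_[q[:2],37,0,0,q[2]]),[0,37.5,0]);print('3dof',r.x,r.fun)
E
```

```text
6dof [ 0.1134 36.397  37.6184 -0.3349 -0.4958 -0.0967] [-0.7173 -0.4046  0.1171 -0.0044 -0.0548  0.0065  0.3728 -0.2926  0.7426
  0.4283 -0.434   0.2741]
4dof [ 0.6299 36.0441 37.9332 -0.024 ] [-0.4249 -0.133  -0.3903 -0.9009 -0.5645 -0.819   0.4291 -0.0055  1.0444
  0.7018 -0.4462  0.5232]
3dof [ 0.7996 35.7287  0.0164] [-1.2388 -0.1411 -0.8875 -1.0352 -0.3608 -0.8577  1.3039  0.1275  0.3218
  0.7904  0.3969  0.7427]
```

```bash
python3 - <<'E'
import cv2
a=cv2.imread('pics/top0.png')
x0,y0,w,h=105,115,80,160
s=3.7
c=cv2.resize(a[y0:y0+h,x0:x0+w],None,fx=s*1.9,fy=s,interpolation=cv2.INTER_CUBIC)
for i in range(0,w,10): cv2.putText(c,str(x0+i),(int(i*s*1.9),10),0,.35,(255,255,255),1); cv2.line(c,(int(i*s*1.9),0),(int(i*s*1.9),6),(255,255,255),1)
for i in range(0,h,10): cv2.putText(c,str(y0+i),(0,int(i*s)+4),0,.35,(255,255,255),1)
cv2.imwrite('pics/t2.png',c)
E
```

```text
(no output)
```

View pics/t2.png

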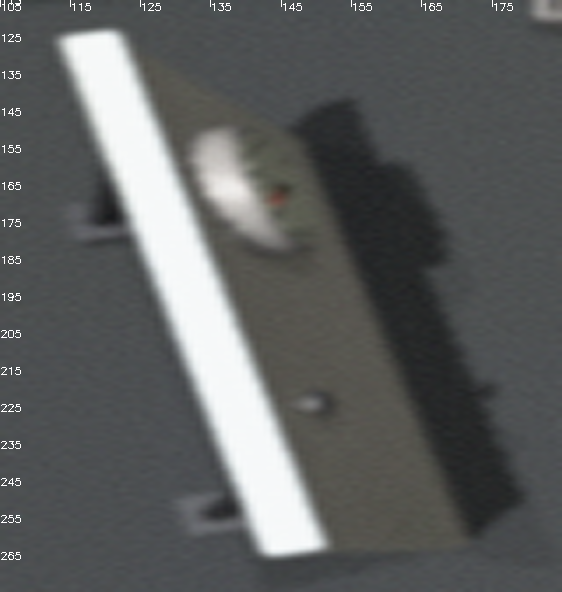

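```bash
python3 - <<'E'
from fit import *
p=shot('top')
A=ray(p,(122.5,123.1),235);B=ray(p,(151.7,262.8),235)
A2=ray(p,(113.1,125.3),235);B2=ray(p,(142.6,265.3),235);C=ray(p,(171.9,260.4),0)
print(A,B,np.linalg.norm(A-B),'back',A2,B2,'bottom',C)
d=(A-B)/np.linalg.norm(A-B); print('edge angle',np.degrees(np.arctan2(d[1],d[0])))
print(np.degrees(np.arctan2(*(A2-B2)[[1,0]])))
n=np.array([-d[1],d[0],0]); 
if n[1]>0:n=-n   # outward
print('n',n)
# head plane 12mm off
for uv in [(150,224.2)]:
  for off in (10,12):
    D=p['Rw']@np.linalg.inv(np.array(p['intrinsics']))@np.array([*uv,1.])
    P=A+off*n; s=n@(P-p['tw'])/(n@D); X=p['tw']+s*D; print('head',off,X,'along from B',(X-B)@d)
E
```

```text
[727.0488 298.7398 235.    ] [395.8942 208.9739 235.    ] 343.10535827997586 back [721.0715 320.8005 235.    ] [390.1601 229.069  235.    ] bottom [401.869  212.3489   0.    ]
edge angle 15.166669335456602
15.493832278086938
n [ 0.2616 -0.9652 -0.    ]
head 10 [484.9805 222.7616 217.587 ] along from B 89.59060194372495
head 12 [484.1599 220.467  226.0732] along from B 88.19821611263795
```

```bash
python3 -m crank '[[[0,0,0.0185,0,0,0,0],[0,0,0.0185,0,0,0,0],[0,0,0.0185,0,0,0,0],[0,0,0.0185,0,0,0,0],[0,0,0.0185,0,0,0,0],[0,0,0.0185,0,0,0,0],[0,0,0.0185,0,0,0,0],[0,0,0.0185,0,0,0,0],[0,0,0.0185,0,0,0,0],[0,0,0.0185,0,0,0,0]]]'
python3 -m crank '[[[0,0,0.0185,0,0,0,0],[0,0,0.0185,0,0,0,0],[0,0,0,0,0,0,0]]]'
python3 - <<'E'
from fit import *
plan([528,60,300],down(-74.8))
E
```

```text
t: 7.6
position: [461.4, -275.1, 284.0]
tcp_rot: [0.971, 0.241, -0.001, -0.001]
ft_force: [-0.4, -0.1, -2.3]
opening: 0.034
t: 7.85
position: [461.5, -275.1, 284.1]
tcp_rot: [0.992, 0.126, -0.001, -0.001]
ft_force: [-0.3, 0.1, -2.4]
opening: 0.03
pos [ 461.4608 -275.1166  284.0802] dist 342.02934264836654 shift units [ 0.2968 -0.6155 -0.0312]
turn deg [-0.095   0.0785 -0.6781] units [-0.0003  0.0002 -0.0019]
shift in final axes [ 0.3042 -0.6119 -0.0318]
```

```bash
python3 -m crank '[[[0,0,0,0.03,-0.061,-0.003,0],[0,0,0,0.03,-0.062,-0.003,0],[0,0,0,0.03,-0.062,-0.003,0],[0,0,0,0.03,-0.062,-0.003,0],[0,0,0,0.03,-0.062,-0.003,0],[0,0,0,0.03,-0.062,-0.003,0],[0,0,0,0.03,-0.062,-0.003,0],[0,0,0,0.03,-0.062,-0.003,0],[0,0,0,0.03,-0.062,-0.003,0],[0,0,0,0.03,-0.06,-0.003,0]]]'
python3 -m crank '[[[0,0,0,0,0,0,0],[0,0,0,0,0,0,0]]]'
python3 - <<'E'
from fit import *
p=shot('wrist','w5')
for th in ['screw','board','gauge']:
    for d in arm.tip_of(p,th)[:2]:
        w=world(p,d['centre']); print(th,round(d['conf'],2),w,proj(p,w))
plan([528,60,300],down(-74.8))
E
```

```text
t: 8.68
position: [527.3, 63.1, 299.7]
tcp_rot: [0.991, 0.132, -0.001, -0.0]
ft_force: [0.1, -0.9, -2.3]
opening: 0.028
t: 8.85
position: [527.5, 62.9, 299.4]
tcp_rot: [0.991, 0.133, -0.001, -0.0]
ft_force: [-0.7, -0.2, -2.8]
opening: 0.031
screw 0.76 [489.0986 239.6887 198.3618] [ 36.1413 174.496 ]
board 0.62 [557.5319 267.5637  -1.9234] [119.1145  89.8266]
pos [527.3647  60.3471 299.9297] dist 0.7273510802907686 shift units [ 0.001   0.001  -0.0001]
turn deg [-0.0005  0.0441 -0.2976] units [-0.      0.0001 -0.0008]
shift in final axes [ 0.001   0.001  -0.0001]
```

View pics/w5.png

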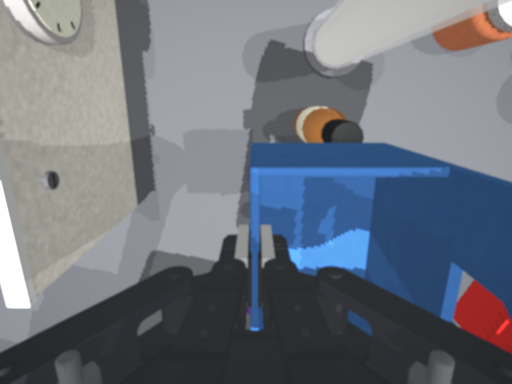

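```bash
python3 - <<'E'
import cv2
a=cv2.imread('pics/w5.png')
x0,y0,w,h=0,0,150,320
s=1.87*1
c=cv2.resize(a[150:320,0:150],None,fx=3.5,fy=3.5,interpolation=cv2.INTER_CUBIC)
for i in range(0,150,10): cv2.putText(c,str(i),(int(i*3.5),10),0,.35,(0,0,255),1)
for i in range(0,170,10): cv2.putText(c,str(150+i),(500,int(i*3.5)+4),0,.35,(0,0,255),1)
cv2.imwrite('pics/w5c.png',c)
E
```

```text
(no output)
```

View pics/w5c.png

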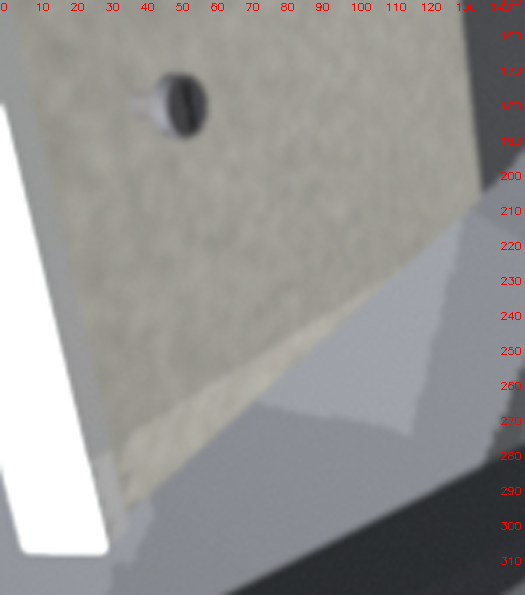

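```bash
python3 - <<'E'
from fit import *
ps=[]
O=[];Q=[]
for i in range(6):
    p=shot('wrist'); o=arm.get_obs(); O.append(o['position']);Q.append(Rn.from_quat(o['tcp_rot']).as_rotvec())
O=np.array(O);print(O,np.array(Q))
np.save('pose5.npy',np.r_[O.mean(0),np.mean(Q,0)])
E
```

```text
[[527.4146  60.2844 300.0517]
 [527.4698  60.2995 300.1331]
 [527.5503  60.4049 300.2354]
 [527.5866  60.498  300.2978]
 [527.6     60.6133 300.3121]
 [527.6201  60.7513 300.3319]] [[ 3.1151  0.4064 -0.0009]
 [ 3.1152  0.4058 -0.0006]
 [ 3.1153  0.4056 -0.0002]
 [ 3.1153  0.4055 -0.0001]
 [ 3.1153  0.4056 -0.    ]
 [ 3.1152  0.4059  0.0001]]
```

```bash
cat > brd.py <<'E'
from fit import *
def board_pts(q):
    a=np.radians(q[2]); R=np.array([[np.cos(a),-np.sin(a),0],[np.sin(a),np.cos(a),0],[0,0,1]])
    return lambda L: R@np.array(L,float)+[q[0],q[1],0]
E
python3 - <<'E'
from brd import *
pw=shot('wrist')   # arm still holding
pt=shot('top')
# unknown: bx,by,yaw, sy,sz
def f(q,v=False):
    W=board_pts(q)
    r=[]
    r+=list((proj(pw,W([-8,170,0]))-[138,204.9])*1)
    a=proj(pw,W([-8,100,0])); b=proj(pw,W([-8,170,0]))  # line should pass (132,150)
    # sample the line at row 150
    u=a[0]+(150-a[1])*(b[0]-a[0])/(b[1]-a[1]); r.append(u-132)
    a=proj(pw,W([-8,170,0])); b=proj(pw,W([-8,170,150])); d=(b-a)/np.linalg.norm(b-a); r.append(np.cross(d,np.array([36.6,294.3])-a))
    r+=list(proj(pw,W([-20,q[3],q[4]]))-[53.7,180.3])
    r+=list((proj(pt,W([-19,q[3],q[4]]))-[150,224.2])*2)
    r+=list((proj(pt,W([-8,170,0]))-[171.9,260.4])*1.5)
    # top-edge strip mid-line at z 235 in top view
    for sy,m in ((-170,(117.8,124.2)),(170,(147.15,264.05))):
        r+=list((proj(pt,W([0,sy,235]))-m)*1.5)
    return np.array(r)
r=least_squares(f,[557,267,105,60,199]); q=r.x
print(q,r.fun)
W=board_pts(q);S=W([-8,q[3],q[4]]);print('screw',S)
print('n',W([-1,0,0])-W([0,0,0]))
E
```

```text
[560.2065 265.6613 105.2857  80.2499 196.6475] [-0.1851  0.4495 -0.6561  0.5315 -0.3891  0.2337  1.9173 -0.6416 -0.4974
  1.8607 -0.4317 -0.087  -1.0789 -2.1662]
screw [484.9046 236.7878 196.6475]
n [ 0.2636 -0.9646  0.    ]<stdin>:12: DeprecationWarning: Arrays of 2-dimensional vectors are deprecated. Use arrays of 3-dimensional vectors instead. (deprecated in NumPy 2.0)
```

```bash
python3 -m crank '[[[0,0,0,0,-0.02,0.033,0],[0,0,0,0,-0.02,0.033,0],[0,0,0,0,-0.02,0.033,0],[0,0,0,0,-0.02,0.033,0],[0,0,0,0,0,0,0],[0,0,0,0,0,0,0],[0,0,0,0,0,0,0],[0,0,0,0,0,0,0]]]'
python3 - <<'E'
from fit import *
p=shot('wrist','w6')
a=p['pixels']
for th in ['screw','board','gauge']:
    for d in arm.tip_of(p,th)[:1]:
        w=world(p,d['centre']); print(th,round(d['conf'],2),w,proj(p,w))
print(arm.get_obs()['position'],proj(p,[484.9-12*-.2636,236.8-12*.9646,196.6]), proj(p,[484.9,236.8,196.6]))
c=cv2.resize(a[80:310,0:150],None,fx=3.5,fy=2.6,interpolation=cv2.INTER_CUBIC)
for i in range(0,150,10): cv2.putText(c,str(i),(int(i*3.5),10),0,.35,(0,0,255),1)
for i in range(0,230,10): cv2.putText(c,str(80+i),(500,int(i*2.6)+4),0,.35,(0,0,255),1)
cv2.imwrite('pics/w6c.png',c)
E
```

```text
t: 10.12
position: [518.2, 99.6, 235.3]
tcp_rot: [0.992, 0.129, 0.001, 0.0]
ft_force: [0.7, -0.2, -1.6]
opening: 0.029
screw 0.88 [486.3933 238.6101 198.939 ] [ 26.7377 205.9598]
board 0.63 [558.3441 267.8711  -0.3602] [126.7372  89.1568]
[517.7391  99.6418 234.8761] [ 51.2151 207.5004] [ 32.1921 207.6126]
```

View pics/w6c.png

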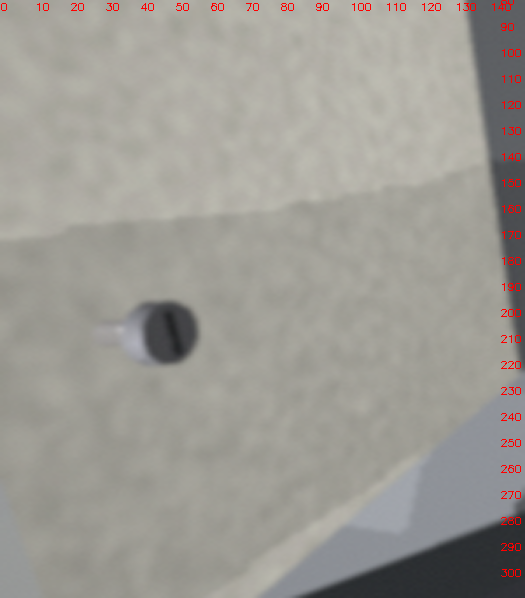

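```bash
python3 -m crank '[[[0,0,-0.0195,0,0,0,0],[0,0,-0.0195,0,0,0,0],[0,0,-0.0195,0,0,0,0],[0,0,-0.0195,0,0,0,0],[0,0,-0.0195,0,0,0,0],[0,0,-0.0195,0,0,0,0],[0,0,-0.0195,0,0,0,0],[0,0,-0.0195,0,0,0,0],[0,0,-0.0195,0,0,0,0],[0,0,-0.0195,0,0,0,0]]]'
python3 -m crank '[[[0,0,-0.0195,0,0,0,0],[0,0,-0.0195,0,0,0,0],[0,0,-0.0195,0,0,0,0],[0,0,-0.0195,0,0,0,0],[0,0,-0.0195,0,0,0,0],[0,0,-0.0195,0,0,0,0],[0,0,-0.0195,0,0,0,0],[0,0,-0.0195,0,0,0,0],[0,0,-0.0195,0,0,0,0],[0,0,-0.0195,0,0,0,0]]]'
python3 -m crank '[[[0,0,-0.0195,0,0,0,0],[0,0,-0.0195,0,0,0,0],[0,0,-0.0195,0,0,0,0],[0,0,-0.0195,0,0,0,0],[0,0,-0.0195,0,0,0,0],[0,0,-0.01,0,0,0,0],[0,0,0,0,0,0,0],[0,0,0,0,0,0,0]]]'
python3 - <<'E'
from fit import *
print(arm.get_obs()['joints'])
plan([516.2,125.1,142.3],down(105.3))
E
```

```text
t: 11.15
position: [517.5, 99.7, 234.6]
tcp_rot: [0.735, 0.678, 0.0, 0.0]
ft_force: [0.4, -0.3, -2.8]
opening: 0.025
t: 11.98
position: [517.5, 99.7, 234.6]
tcp_rot: [0.211, 0.977, 0.0, 0.0]
ft_force: [0.1, -0.3, -1.6]
opening: 0.025
t: 12.65
position: [517.5, 99.8, 234.5]
tcp_rot: [-0.12, 0.993, -0.0, 0.0]
ft_force: [-0.1, 0.9, -2.9]
opening: 0.026
[ 0.133   0.3052  1.8732 -0.0001  0.9628 -1.6791]
pos [517.5265  99.763  234.53  ] dist 95.6561099202569 shift units [-0.0095  0.0499  0.1845]
turn deg [-0.0072  0.0232 -1.4712] units [-0.      0.0001 -0.0041]
shift in final axes [-0.0108  0.0496  0.1845]
```

```bash
python3 -m crank '[[[0,0,-0.0041,0,0,0,0],[0,0,0,-0.0022,0.0099,0.0369,0],[0,0,0,-0.0022,0.0099,0.0369,0],[0,0,0,-0.0022,0.0099,0.0369,0],[0,0,0,-0.0022,0.0099,0.0369,0],[0,0,0,-0.002,0.0099,0.0369,0],[0,0,0,0,0,0,0],[0,0,0,0,0,0,0],[0,0,0,0,0,0,0]]]'
python3 - <<'E'
from fit import *
p=shot('wrist','w7');t=shot('top'); s=shot('scene')
for n,q in (('top',t),('scene',s),('wrist',p)):
  for th in ['screw','keyhole_entry','slot_end']:
    for d in arm.tip_of(q,th)[:3]:
        w=world(q,d['centre']); print(n,th,round(d['conf'],2),w,proj(q,w))
cv2.imwrite('pics/t7.png',cv2.resize(t['pixels'][120:300,100:340],(800,600),interpolation=cv2.INTER_CUBIC))
cv2.imwrite('pics/s7.png',cv2.resize(s['pixels'][120:300,220:460],(800,600),interpolation=cv2.INTER_CUBIC))
plan([516.2,125.1,142.3],down(105.3))
plan([505.7,163.7,142.3],down(105.3))
E
```

```text
t: 13.4
position: [516.5, 125.1, 142.9]
tcp_rot: [-0.134, 0.991, 0.0, 0.0]
ft_force: [1.1, -0.2, -2.8]
opening: 0.027
top screw 0.4 [486.4755 236.265  200.5736] [146.2587 224.2209]
top keyhole_entry 0.91 [ 390.8726 -337.1983   97.6797] [371.7966 266.3939]
top keyhole_entry 0.83 [492.6717 201.8251 196.8173] [161.2204 221.9712]
top slot_end 0.6 [ 387.6622 -338.0967  125.4724] [375.7115 267.8048]
scene keyhole_entry 0.84 [ 388.9711 -334.4827   91.4187] [203.1211 151.177 ]
scene keyhole_entry 0.75 [494.1664 204.5523 197.8182] [342.014  178.0544]
scene slot_end 0.85 [ 390.1753 -333.6912  121.4256] [202.4122 143.9224]
scene slot_end 0.84 [493.5246 203.5509 226.1316] [342.7829 169.1083]
wrist keyhole_entry 0.61 [586.1011  -1.7052   0.9976] [110.9    210.5536]
pos [515.9792 125.1877 142.0914] dist 0.31618365942768034 shift units [-0.0004 -0.0003 -0.0004]
turn deg [0.0008 0.0021 0.1521] units [0.     0.     0.0004]
shift in final axes [-0.0004 -0.0003 -0.0004]
pos [515.9792 125.1877 142.0914] dist 39.86108427052383 shift units [-0.0007  0.0797 -0.0004]
turn deg [0.0008 0.0021 0.1521] units [0.     0.     0.0004]
shift in final axes [-0.0005  0.0797 -0.0004]
```

View pics/w7.png

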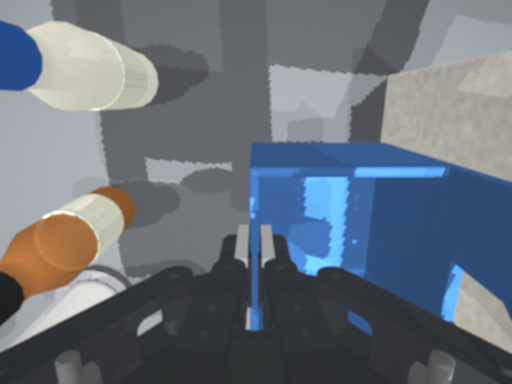

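View pics/t7.png

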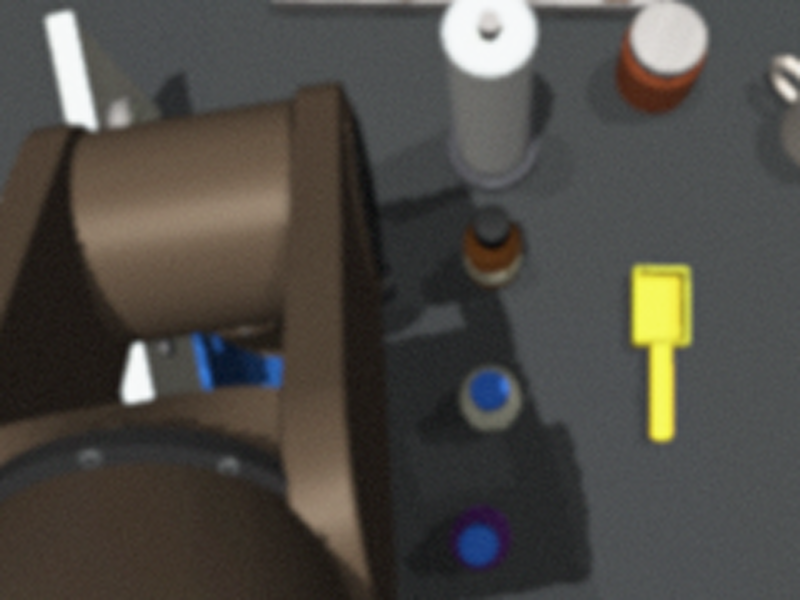

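View pics/s7.png

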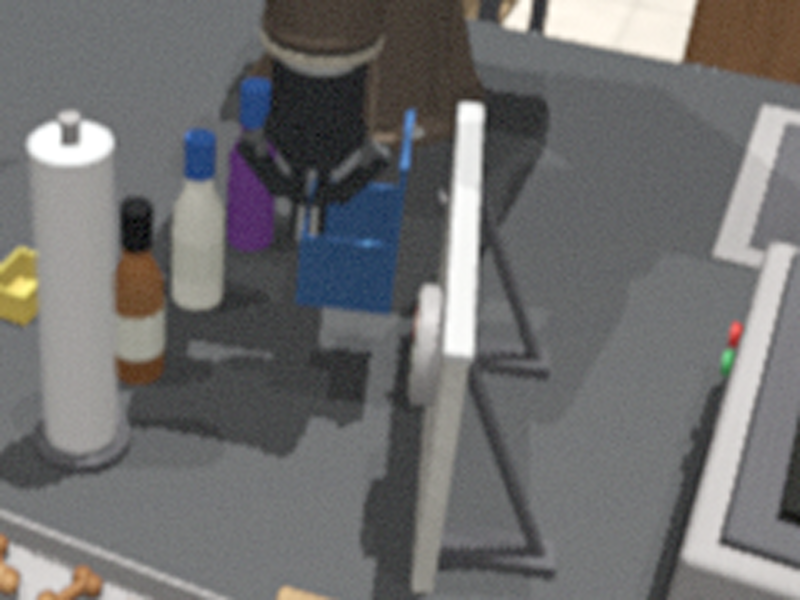

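```bash
python3 -m crank '[[[0,0,0,0,0.016,0,0],[0,0,0,0,0.016,0,0],[0,0,0,0,0.012,0,0],[0,0,0,0,0.006,0,0],[0,0,0,0,0.006,0,0],[0,0,0,0,0,0,0],[0,0,0,0,0,0,0],[0,0,0,0,0,0,0]]]'
python3 - <<'E'
from fit import *
s=shot('scene')
print('pred screw tip, root',proj(s,[485.5+3.2,237.5-11.6,197.8]),proj(s,[485.5,237.5,197.8]))
cv2.imwrite('pics/s8.png',cv2.resize(s['pixels'][140:230,290:410],(800,600),interpolation=cv2.INTER_CUBIC))
plan([505.7,163.7,142.3],down(105.3)); o=arm.get_obs();print(o['ft_force'],o['moment'])
E
```

```text
t: 14.67
position: [508.5, 152.1, 142.0]
tcp_rot: [-0.134, 0.991, -0.0, -0.0]
ft_force: [0.7, -0.4, -2.4]
opening: 0.026
pred screw tip, root [350.1468 179.0184] [354.6175 179.5011]
pos [508.5927 152.0193 142.0487] dist 12.036149824597393 shift units [-0.0006  0.0241 -0.0005]
turn deg [-0.0029  0.001   0.1457] units [-0.      0.      0.0004]
shift in final axes [-0.0006  0.0241 -0.0005]
[-0.5334  0.1154 -2.0949] [-0.0818 -0.0022  0.0003]
```

View pics/s8.png

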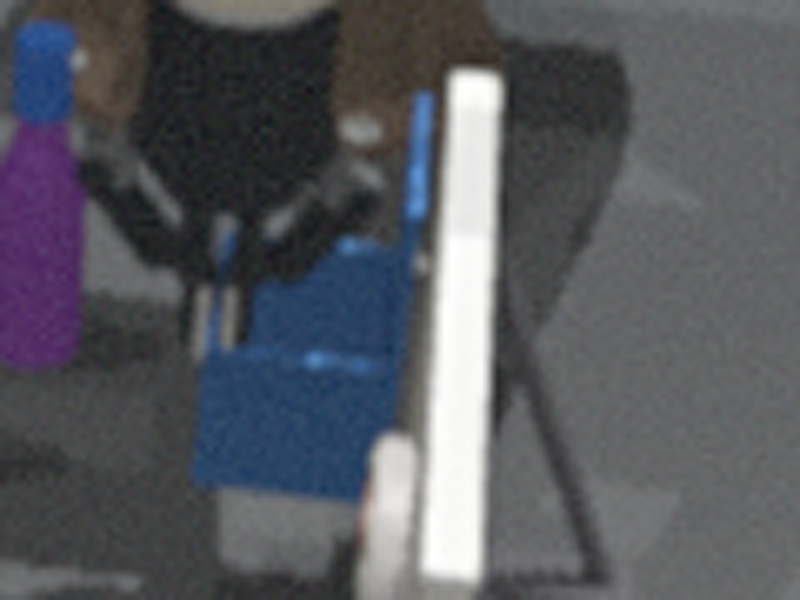

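```bash
python3 -m crank '[[[0,0,0,0,0.006,0,0],[0,0,0,0,0.006,0,0],[0,0,0,0,0.004,0,0],[0,0,0,0,0,0,0],[0,0,0,0,0,0,0]]]'; python3 -m crank '[[[0,0,0,0,0.003,0,0],[0,0,0,0,0.003,0,0],[0,0,0,0,0,0,0],[0,0,0,0,0,0,0]]]'
python3 - <<'E'
from fit import *
s=shot('scene')
cv2.imwrite('pics/s9.png',cv2.resize(s['pixels'][140:230,290:410],(800,600),interpolation=cv2.INTER_CUBIC))
plan([505.7,163.7,142.3],down(105.3)); o=arm.get_obs();print(o['ft_force'],o['moment'])
E
```

```text
t: 15.13
position: [506.3, 160.1, 142.1]
tcp_rot: [-0.135, 0.991, 0.0, 0.0]
ft_force: [0.3, -0.4, -1.5]
opening: 0.026
t: 15.47
position: [505.6, 162.8, 142.0]
tcp_rot: [-0.134, 0.991, -0.0, -0.0]
ft_force: [-0.8, -2.4, -3.1]
opening: 0.032
pos [505.5677 162.7773 142.0217] dist 0.9728246084033506 shift units [-0.0007  0.0017 -0.0006]
turn deg [-0.0003 -0.0042  0.155 ] units [-0.     -0.      0.0004]
shift in final axes [-0.0007  0.0017 -0.0006]
[ 0.7792 -1.4762 -3.6895] [-0.2827 -0.0464 -0.0853]
```

View pics/s9.png

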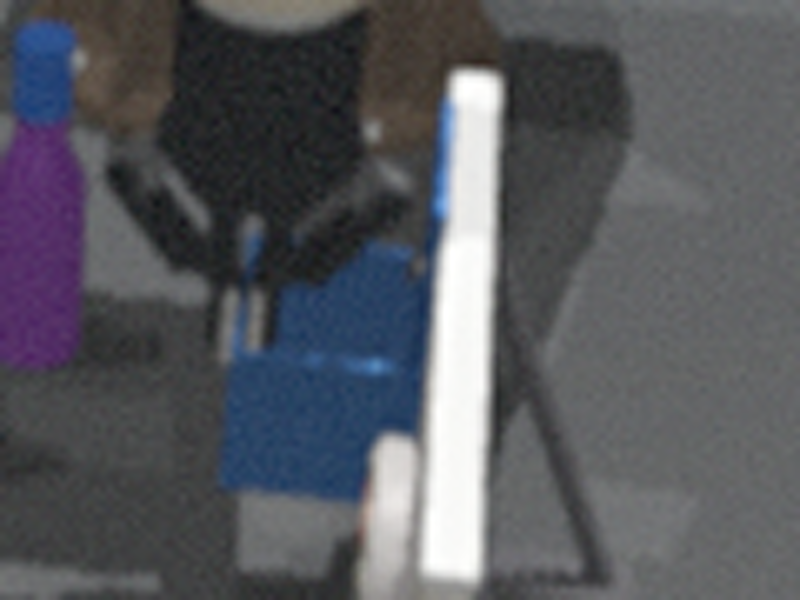

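```bash
python3 -m crank '[[[0,0,0,0,-0.001,0.006,0],[0,0,0,0,0,0.008,0],[0,0,0,0,0,0.008,0],[0,0,0,0,0,0,0],[0,0,0,0,0,0,0]]]'; python3 -m crank '[[[0,0,0,0,0,0.008,0],[0,0,0,0,0,0.008,0],[0,0,0,0,0,0.008,0],[0,0,0,0,0,0,0],[0,0,0,0,0,0,0]]]'
python3 - <<'E'
from fit import *
s=shot('scene')
cv2.imwrite('pics/s10.png',cv2.resize(s['pixels'][140:230,290:410],(800,600),interpolation=cv2.INTER_CUBIC))
plan([505.7,163.7,112.3],down(105.3)); o=arm.get_obs();print(o['ft_force'],o['moment'])
E
```

```text
t: 15.93
position: [505.4, 162.3, 130.6]
tcp_rot: [-0.134, 0.991, -0.0, -0.0]
ft_force: [1.3, 1.0, -2.6]
opening: 0.027
t: 16.35
position: [505.5, 162.2, 118.7]
tcp_rot: [-0.134, 0.991, -0.0, -0.0]
ft_force: [-0.0, 0.0, -1.6]
opening: 0.027
pos [505.6213 162.299  118.8959] dist 6.743460733890364 shift units [-0.0009  0.0027  0.0132]
turn deg [ 0.0016 -0.0202  0.1525] units [ 0.     -0.0001  0.0004]
shift in final axes [-0.0009  0.0027  0.0132]
[ 0.3167 -1.3705 -2.9939] [-0.1395 -0.0798 -0.0687]
```

View pics/s10.png

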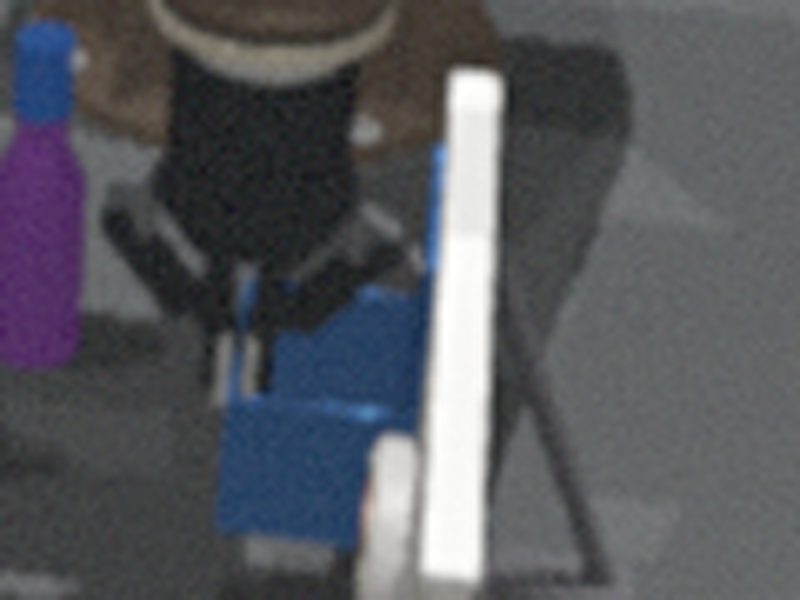

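```bash
python3 -m crank '[[[0,0,0,0,0,0.005,0],[0,0,0,0,0,0.005,0],[0,0,0,0,0,0.003,0],[0,0,0,0,0,0,0],[0,0,0,0,0,0,0]]]'; python3 -m crank '[[[0,0,0,0,0,0.002,0],[0,0,0,0,0,0.002,0],[0,0,0,0,0,0,0],[0,0,0,0,0,0,0]]]'
```

```text
t: 16.82
position: [505.6, 162.3, 112.4]
tcp_rot: [-0.134, 0.991, 0.0, -0.0]
ft_force: [-0.1, -0.2, -2.8]
opening: 0.03
t: 17.15
position: [505.9, 162.5, 110.7]
tcp_rot: [-0.134, 0.991, 0.0, 0.0]
ft_force: [-0.3, 3.0, 2.3]
opening: 0.035
```

```bash
python3 -m crank '[[[0,0,0,0,0,0.001,0],[0,0,0,0,0,0,0.05],[0,0,0,0,0,0,0.1],[0,0,0,0,0,0,0.2],[0,0,0,0,0,0,0.3],[0,0,0,0,0,0,0.3],[0,0,0,0,0,0,0.3],[0,0,0,0,0,0,0.3]]]'
python3 - <<'E'
from fit import *
s=shot('scene');p=shot('wrist','w11')
cv2.imwrite('pics/s11.png',cv2.resize(s['pixels'][140:230,290:410],(800,600),interpolation=cv2.INTER_CUBIC))
E
```

```text
t: 17.82
position: [505.7, 162.2, 110.0]
tcp_rot: [-0.134, 0.991, -0.0, -0.0]
ft_force: [0.1, -2.3, -0.5]
opening: 0.301
```

View pics/s11.png

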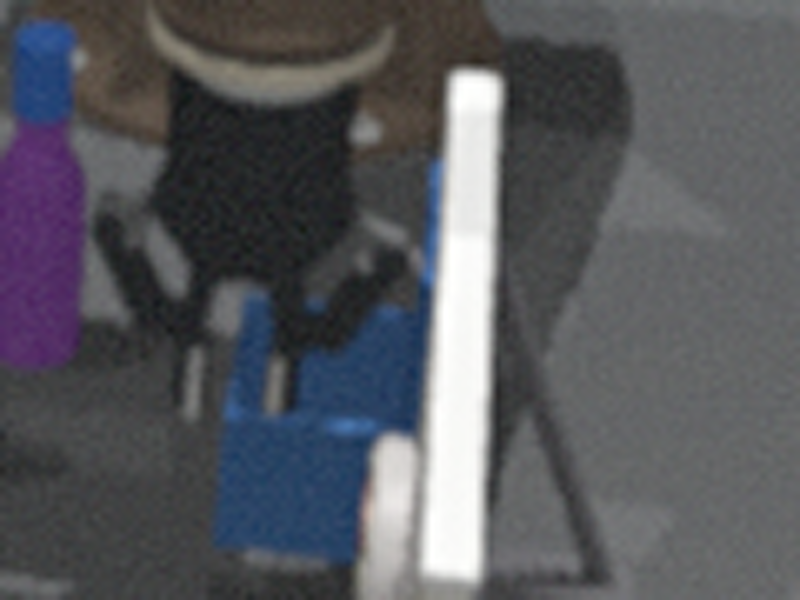

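View pics/w11.png

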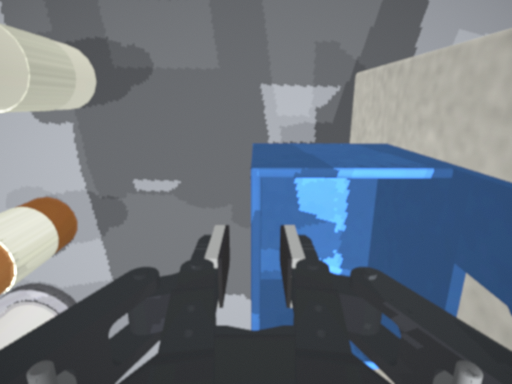

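```bash
python3 -m crank '[[[0,0,0,0,0,-0.02,0.3],[0,0,0,0,0,-0.04,0.3],[0,0,0,0,0,-0.05,0.3],[0,0,0,0,0,-0.06,0.3],[0,0,0,0,0,-0.06,0.3],[0,0,0,0,0,-0.06,0.3],[0,0,0,0,0,-0.07,0.3],[0,0,0,0,0,-0.07,0.3]]]'
python3 -m crank '[[[0,0,0.0193,0,0,0,0.6],[0,0,0.0193,0,0,0,0.6],[0,0,0.0193,0,0,0,0.6],[0,0,0.0193,0,0,0,0.6],[0,0,0.0193,0,0,0,0.6],[0,0,0.0193,0,0,0,0.6],[0,0,0.0193,0,0,0,0.6],[0,0,0.0193,0,0,0,0.6],[0,0,0.0193,0,0,0,0.6],[0,0,0.0193,0,0,0,0.6]]]'
python3 -m crank '[[[0,0,0.0193,0,0,0,0.6],[0,0,0.0193,0,0,0,0.6],[0,0,0.0193,0,0,0,0.6],[0,0,0,0,0,0,0.6],[0,0,0,0,0,0,0.6]]]'
python3 - <<'E'
from fit import *
s=shot('scene');t=shot('top')
cv2.imwrite('pics/s12.png',cv2.resize(s['pixels'][110:260,230:430],(800,600),interpolation=cv2.INTER_CUBIC))
for n,q in (('top',t),('scene',s)):
  for th in ['sanitiser','holder','keyhole_entry','slot_end']:
    for d in arm.tip_of(q,th)[:3]:
        w=world(q,d['centre']); print(n,th,round(d['conf'],2),w)
plan([460,-2,310],down(15.3))
E
```

```text
t: 18.58
position: [505.0, 162.3, 327.5]
tcp_rot: [-0.135, 0.991, 0.0, 0.0]
ft_force: [1.2, -0.0, -0.0]
opening: 0.3
t: 19.42
position: [505.5, 162.4, 325.9]
tcp_rot: [0.457, 0.89, 0.0, 0.0]
ft_force: [-0.8, 0.6, -0.1]
opening: 0.6
t: 19.83
position: [505.6, 162.4, 325.7]
tcp_rot: [0.606, 0.795, 0.0, 0.0]
ft_force: [0.0, 0.3, 0.1]
opening: 0.601
top sanitiser 0.8 [463.921   -0.4559   4.5433]
top sanitiser 0.75 [349.7551  -1.2102  -1.171 ]
top sanitiser 0.38 [695.2479  -0.0748   0.3755]
top holder 0.95 [ 379.9194 -375.4379   -0.5964]
top holder 0.55 [501.9817 199.5203  73.9649]
top keyhole_entry 0.81 [ 390.6383 -336.636    96.102 ]
top slot_end 0.71 [ 389.1456 -339.138   127.4861]
scene sanitiser 0.72 [458.0559  -4.8926   0.6186]
scene sanitiser 0.63 [349.0265   6.7196   4.2528]
scene holder 0.8 [499.9753 203.7033  74.9574]
scene holder 0.68 [ 384.1715 -375.3217    8.3082]
scene keyhole_entry 0.7 [484.9968 238.937  168.3416]
scene keyhole_entry 0.65 [ 389.5165 -334.9836   91.5967]
scene slot_end 0.7 [481.8899 240.2237 194.5223]
scene slot_end 0.57 [ 391.12   -330.5622  123.3484]
pos [505.7057 162.3127 325.0108] dist 171.21038200422402 shift units [-0.2933 -0.1742  0.03  ]
turn deg [-0.0061 -0.0023 -0.1423] units [-0.     -0.     -0.0004]
shift in final axes [-0.2929 -0.1749  0.03  ]
```

View pics/s12.png

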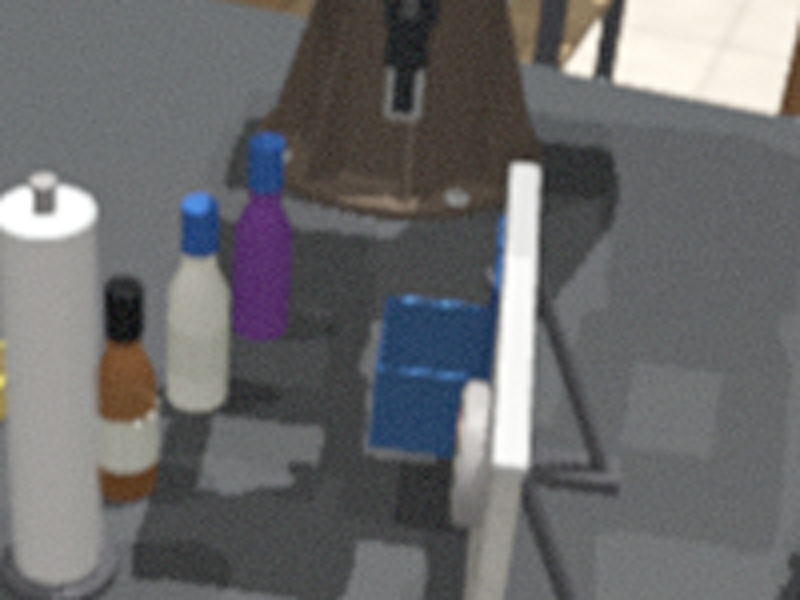

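```bash
python3 -m crank '[[[0,0,0,-0.058,-0.035,0,0.6],[0,0,0,-0.058,-0.035,0,0.6],[0,0,0,-0.059,-0.035,0,0.6],[0,0,0,-0.059,-0.035,0,0.6],[0,0,0,-0.059,-0.035,0,0.6],[0,0,0,0,0,0,0.6],[0,0,0,0,0,0,0.6],[0,0,0,0,0,0,0.6]]]'
python3 - <<'E'
from fit import *
p=shot('wrist','w13')
for d in arm.tip_of(p,'sanitiser')[:3]:
    w=world(p,d['centre']); print(round(d['conf'],2),w,proj(p,w),'cap top px',proj(p,w+[0,0,180]))
hsv=cv2.cvtColor(p['pixels'],cv2.COLOR_BGR2HSV)
m=((hsv[...,0]>100)&(hsv[...,0]<125)&(hsv[...,1]>150)).astype(np.uint8)
n,l,st,c=cv2.connectedComponentsWithStats(m)
for i in range(1,n):
    if st[i,4]>150: print(st[i],c[i],ray(p,c[i],180))
print(arm.get_obs()['position'])
E
```

```text
t: 21.0
position: [459.7, -1.9, 325.2]
tcp_rot: [0.608, 0.794, 0.0, 0.0]
ft_force: [-0.6, 0.1, 0.2]
opening: 0.597
0.81 [346.9135   2.057    5.6256] [183.1328 127.8116] cap top px [139.2855 143.5026]
0.71 [462.9241  -1.3273   1.1475] [257.3755 149.7404] cap top px [259.194  177.6166]
[ 291    0  105   34 3233] [339.5311  15.6403] [491.2439 152.3248 180.    ]
[128 124  41  32 974] [147.8234 139.1037] [352.1283   6.9827 180.    ]
[242 158  28  32 410] [256.6805 173.6634] [459.6183   1.5713 180.    ]
[459.7798  -1.1635 325.0487]
```

View pics/w13.png

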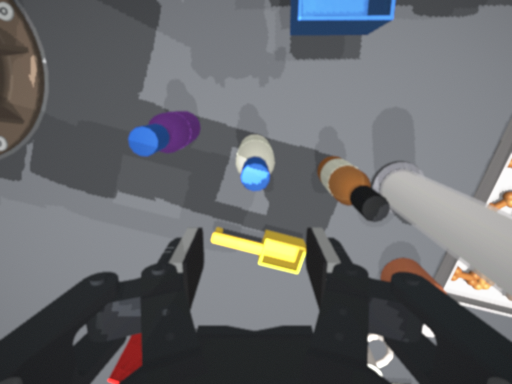

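```bash
python3 -m crank '[[[0,0,0,0,0.001,0.06,0.6],[0,0,0,0,0,0.06,0.6],[0,0,0,0,0,0.05,0.6],[0,0,0,0,0,0.03,0.6],[0,0,0,0,0,0,0.6],[0,0,0,0,0,0,0.6],[0,0,0,0,0,0,0.6]]]'
python3 - <<'E'
from fit import *
p=shot('wrist','w14')
print(arm.get_obs()['position'])
o=arm.get_obs()
c=np.array(o['position'])
for x,y in ((460.5,-1),(459.5,0),(463,-1)):
  print(proj(p,[x,y,180]))
E
```

```text
t: 21.68
position: [460.8, -1.3, 226.0]
tcp_rot: [0.607, 0.794, 0.0, 0.0]
ft_force: [0.2, -0.2, -0.5]
opening: 0.6
[460.874   -1.4373 226.1885]
[256.2543 212.1138]
[255.1886 210.3545]
[259.9167 213.0528]
```

View pics/w14.png

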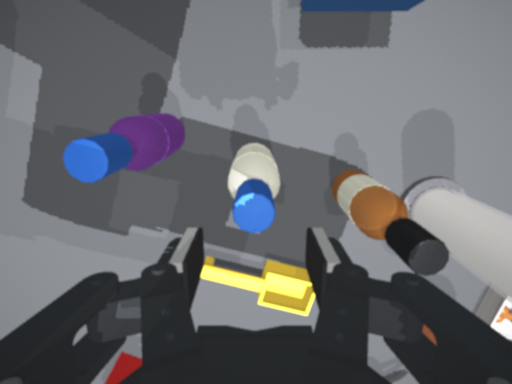

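```bash
python3 -m crank '[[[0,0,0,0.0036,-0.002,0.03,0.6],[0,0,0,0,0,0.045,0.6],[0,0,0,0,0,0.045,0.6],[0,0,0,0,0,0.035,0.6],[0,0,0,0,0,0.013,0.6],[0,0,0,0,0,0,0.6],[0,0,0,0,0,0,0.4],[0,0,0,0,0,0,0.35]]]' 40
python3 -m crank '[[[0,0,0,0,0,0,0.32],[0,0,0,0,0,0,0.28],[0,0,0,0,0,0,0.25],[0,0,0,0,0,0,0.2],[0,0,0,0,0,0,0.2],[0,0,0,0,0,0,0.2],[0,0,0,0,0,0,0.2]]]' 40
python3 - <<'E'
from fit import *
p=shot('wrist','w15')
E
```

```text
t: 22.4
position: [459.5, -0.4, 142.3]
tcp_rot: [0.608, 0.794, 0.001, 0.001]
ft_force: [0.5, -1.2, 0.3]
opening: 0.351
t: 22.98
position: [459.7, -0.4, 142.4]
tcp_rot: [0.608, 0.794, 0.001, 0.001]
ft_force: [0.3, 0.1, 7.3]
opening: 0.329
```

View pics/w15.png

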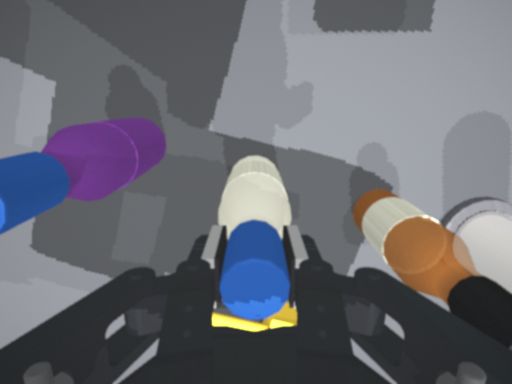

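```bash
python3 -m crank '[[[0,0,0,0,0,0,0],[0,0,0,0,0,0,0],[0,0,0,0,0,-0.01,0],[0,0,0,0,0,-0.03,0],[0,0,0,0,0,-0.06,0],[0,0,0,0,0,-0.07,0],[0,0,0,0,0,-0.07,0],[0,0,0,0,0,-0.07,0],[0,0,0,0,0,-0.05,0],[0,0,0,0,0,-0.02,0]]]' 60
python3 - <<'E'
from fit import *
print(arm.get_obs()['opening'],arm.get_obs()['ft_force'])
plan([505,110,330],down(15.3))
E
```

```text
t: 23.87
position: [459.7, -0.4, 335.6]
tcp_rot: [0.608, 0.794, 0.002, 0.003]
ft_force: [1.4, -0.8, -1.3]
opening: 0.324
0.32421837058336583 [ 1.432  -0.7516 -1.2744]
pos [459.7359  -0.4198 335.6304] dist 119.47000516246844 shift units [0.1896 0.145  0.0117]
turn deg [ 0.3249  0.114  -0.1643] units [ 0.0009  0.0003 -0.0005]
shift in final axes [0.1891 0.1456 0.0113]
```

```bash
python3 -m crank '[[[-0.0009,0.0003,0,0.03,0.023,0,0],[0,0,0,0.045,0.035,0,0],[0,0,0,0.045,0.035,0,0],[0,0,0,0.045,0.035,0,0],[0,0,0,0.025,0.018,0,0],[0,0,0,0,0,0,0],[0,0,0,0,0,0,0],[0,0,0,0,0,0,0]]]' 60
python3 - <<'E'
from fit import *
p=shot('wrist','w16'); a=p['pixels']
o=arm.get_obs(); print(o['position'],(Rn.from_quat(o['tcp_rot']).inv()*down(15.3)).as_rotvec()*57.3)
c=cv2.resize(a[:200,200:400],None,fx=3,fy=3,interpolation=cv2.INTER_CUBIC)
for i in range(0,200,10): cv2.putText(c,str(200+i),(int(i*3),10),0,.3,(255,255,255),1)
for i in range(0,200,10): cv2.putText(c,str(i),(0,int(i*3)+4),0,.3,(255,255,255),1)
cv2.imwrite('pics/w16c.png',c)
for d in arm.tip_of(p,'holder')[:3]:
    w=world(p,d['centre']); print(round(d['conf'],2),w,proj(p,w))
E
```

```text
t: 24.53
position: [503.6, 110.0, 331.2]
tcp_rot: [0.608, 0.794, 0.002, 0.001]
ft_force: [-0.4, -0.6, -2.1]
opening: 0.325
[503.6566 109.7566 331.3426] [ 0.2813 -0.0996 -0.1883]
0.76 [494.8831 199.3507  76.8535] [266.7393  87.1224]
0.64 [ 383.365  -372.8252   -0.6682] [129.5587 372.023 ]
0.43 [481.9945 237.121  202.0456] [270.8986  27.5501]
```

View pics/w16.png

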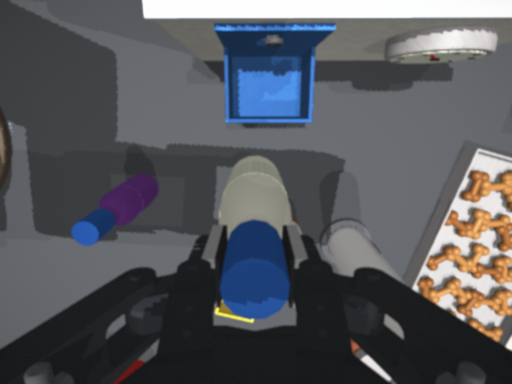

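View pics/w16c.png

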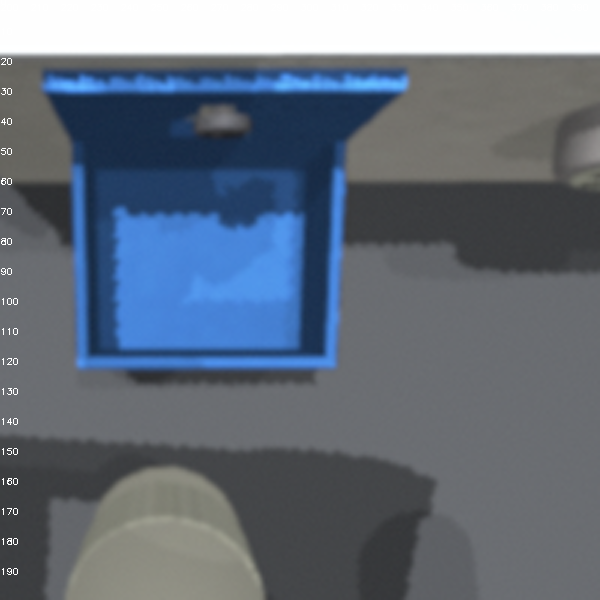

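```bash
python3 - <<'E'
from fit import *
p=shot('wrist')
obj=[(-39.5,46,70),(-39.5,-46,70),(34.5,46,145),(34.5,-46,145)]
px=[(225.7,122.7),(311.3,122.7),(214,30),(336,30)]
for z in (71,74.7): q=fitpose(p,obj,px,[496,199,1.83],z)
a=q[2];n=-np.array([np.cos(a),np.sin(a)])
c=q[:2]+n*6
print('target pocket',c)
o=arm.get_obs()
print('bottle px at base top expected', proj(p,[*o['position'][:2],o['position'][2]-142]))
plan([c[0],c[1],331],down(15.3))
E
```

```text
x,y [494.8682 199.475 ] yaw 105.0821658768562 res [ 0.0783 -0.3646  0.2644 -0.2983  1.0922  0.0289 -1.3429  0.2985]
x,y [494.7828 198.939 ] yaw 105.09295786937435 res [-0.4115  0.3357  0.6875  0.385   0.2289 -0.3654 -0.4256 -0.1162]
target pocket [496.3451 193.1459]
bottle px at base top expected [255.3204 178.0972]
pos [503.9141 109.6553 331.568 ] dist 83.83501044273635 shift units [0.1652 0.0288 0.0016]
turn deg [ 0.316  -0.1018 -0.2219] units [ 0.0009 -0.0003 -0.0006]
shift in final axes [0.1651 0.0295 0.0011]
```

```bash
python3 -m crank '[[[0.0009,-0.0003,0,0.02,0.004,0,0],[0,0,0,0.04,0.007,0,0],[0,0,0,0.045,0.007,0,0],[0,0,0,0.04,0.007,0,0],[0,0,0,0.02,0.004,0,0],[0,0,0,0.006,0,0,0],[0,0,0,0,0,0,0],[0,0,0,0,0,0,0]]]' 60
python3 - <<'E'
from fit import *
p=shot('wrist','w17'); s=shot('scene')
cv2.imwrite('pics/s17.png',cv2.resize(s['pixels'][80:230,270:420],(600,600),interpolation=cv2.INTER_CUBIC))
plan([495.6,196.1,331],down(15.3))
E
```

```text
t: 25.35
position: [495.9, 196.2, 331.6]
tcp_rot: [0.608, 0.794, -0.0, 0.0]
ft_force: [-0.3, 1.0, -2.1]
opening: 0.326
pos [495.9885 195.8956 331.589 ] dist 0.7345823213449653 shift units [ 0.0006 -0.0006  0.0012]
turn deg [-0.0056  0.0163 -0.2119] units [-0.      0.     -0.0006]
shift in final axes [ 0.0006 -0.0006  0.0012]
```

View pics/w17.png

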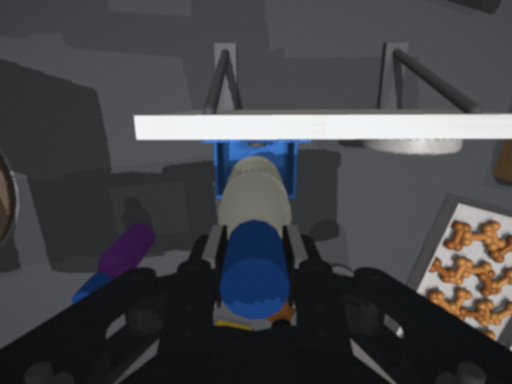

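View pics/s17.png

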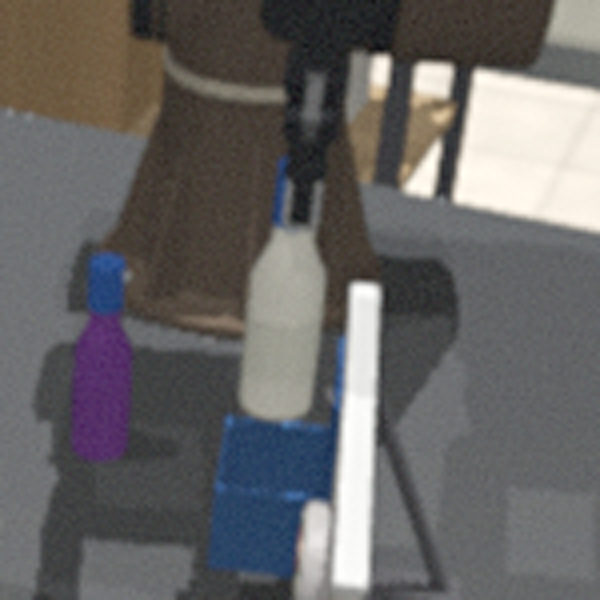

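```bash
python3 - <<'E'
from fit import *
p=shot('wrist');K=np.array(p['intrinsics']);T=np.array(p['tool_from_camera'])
def pj(X):
    c=T[:3,:3].T@(np.array(X,float)-T[:3,3]);u=K@c;return u[:2]/u[2]
for tilt in (0,2,4,6):
    a=np.radians(tilt)
    ax=np.array([np.sin(a)*-1,0,np.cos(a)])  # direction cap->base, leaning to -x
    g=np.array([0,0,-19.])  # grip point, bottle z=161
    px=np.array([np.cos(a),0,np.sin(a)])
    r=[]
    for z,R in ((0,24),(100,24),(180,14.5)):
        c=g+ax*(161-z)
        r.append((z,pj(c+px*R),pj(c-px*R)))
    print(tilt,r)
E
```

```text
0 [(0, array([255.9834, 152.9781]), array([255.8638, 201.4779])), (100, array([256.7675, 178.6902]), array([256.5409, 248.5691])), (180, array([258.2444, 254.0195]), array([257.9249, 318.7153]))]
2 [(0, array([255.965 , 158.7573]), array([255.8547, 207.1815])), (100, array([256.7474, 181.6927]), array([256.5402, 252.0621])), (180, array([258.2357, 251.8112]), array([257.9454, 318.1451]))]
4 [(0, array([255.9478, 164.5112]), array([255.8467, 212.8966])), (100, array([256.7283, 184.7248]), array([256.5405, 255.5746])), (180, array([258.2261, 249.6316]), array([257.9657, 317.4927]))]
6 [(0, array([255.9319, 170.2443]), array([255.8396, 218.6274])), (100, array([256.7101, 187.7852]), array([256.5416, 259.1067])), (180, array([258.2156, 247.4845]), array([257.9856, 316.758 ]))]
```

```bash
python3 - <<'E'
from fit import *
s=shot('scene')
f=lambda X:(proj(s,X)-[270,80])*4
print(f([495.9,195.5,189]),f([495.9,195.5,300]),f([495.9,195.5,369]))
print(f([349,2,0]),f([349,2,180]))
E
```

```text
[273.3924 400.8789] [289.5659 259.399 ] [300.5614 163.214 ]
[ 93.7738 444.4331] [101.9475 259.8599]
```

```bash
python3 -m crank '[[[0,0,0,0,0,0.02,0],[0,0,0,0,0,0.03,0],[0,0,0,0,0,0.03,0],[0,0,0,0,0,0.03,0],[0,0,0,0,0,0.03,0],[0,0,0,0,0,0.03,0],[0,0,0,0,0,0.02,0],[0,0,0,0,0,0.01,0],[0,0,0,0,0,0,0],[0,0,0,0,0,0,0]]]' 60
python3 -m crank '[[[0,0,0,0,0,0.006,0],[0,0,0,0,0,0.006,0],[0,0,0,0,0,0,0],[0,0,0,0,0,0,0]]]' 60
python3 - <<'E'
from fit import *
p=shot('wrist','w18'); s=shot('scene')
cv2.imwrite('pics/s18.png',cv2.resize(s['pixels'][80:230,270:420],(600,600),interpolation=cv2.INTER_CUBIC))
E
```

```text
t: 26.38
position: [496.1, 196.7, 231.7]
tcp_rot: [0.608, 0.794, 0.0, 0.0]
ft_force: [-0.2, -0.2, -2.2]
opening: 0.326
t: 26.72
position: [495.9, 196.8, 225.7]
tcp_rot: [0.608, 0.794, 0.0, 0.0]
ft_force: [-0.4, -0.7, -2.6]
opening: 0.326
```

View pics/s18.png

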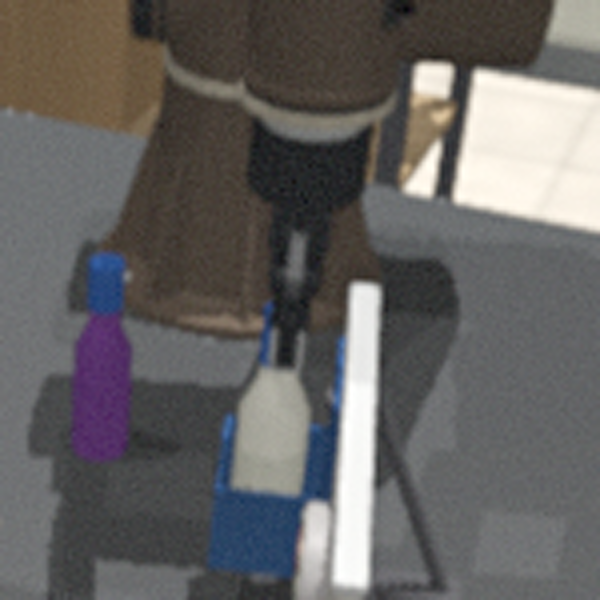

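View pics/w18.png

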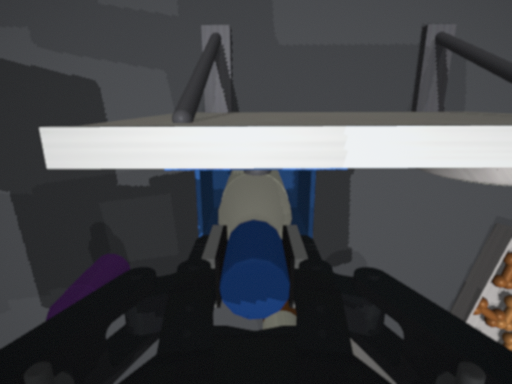

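Bottle is inside the pocket (scene crop 270,440), no contact yet. I'll go down slowly until the floor is felt.

```bash
python3 -m crank '[[[0,0,0,0,0,0.003,0],[0,0,0,0,0,0.003,0],[0,0,0,0,0,0,0],[0,0,0,0,0,0,0]]]' 60;  python3 -m crank '[[[0,0,0,0,0,0.002,0],[0,0,0,0,0,0.001,0],[0,0,0,0,0,0,0],[0,0,0,0,0,0,0]]]' 60; python3 -m crank '[[[0,0,0,0,0,0.002,0],[0,0,0,0,0,0,0],[0,0,0,0,0,0,0]]]' 60
```

```text
t: 27.15
position: [495.8, 196.7, 222.5]
tcp_rot: [0.608, 0.794, -0.0, -0.0]
ft_force: [-0.5, -0.2, -2.4]
opening: 0.322
t: 27.48
position: [495.8, 196.8, 221.0]
tcp_rot: [0.608, 0.794, -0.0, -0.0]
ft_force: [-0.0, -0.1, -1.9]
opening: 0.326
t: 27.73
position: [496.0, 196.8, 220.2]
tcp_rot: [0.608, 0.794, 0.0, 0.0]
ft_force: [0.9, 0.1, -0.1]
opening: 0.325
```

```bash
python3 -m crank '[[[0,0,0,0,0,0.001,0],[0,0,0,0,0,0,0],[0,0,0,0,0,0,0]]]' 60; python3 -m crank '[[[0,0,0,0,0,0.001,0],[0,0,0,0,0,0,0],[0,0,0,0,0,0,0]]]' 60
```

```text
t: 27.98
position: [496.2, 196.8, 219.9]
tcp_rot: [0.608, 0.794, 0.0, 0.0]
ft_force: [-0.3, -0.3, 5.6]
opening: 0.323
t: 28.23
position: [496.3, 196.8, 219.7]
tcp_rot: [0.608, 0.794, 0.0, 0.0]
ft_force: [-0.7, -1.2, 10.0]
opening: 0.325
```

```bash
python3 -m crank '[[[0,0,0,0,0,-0.001,0.28],[0,0,0,0,0,0,0.34],[0,0,0,0,0,0,0.38],[0,0,0,0,0,0,0.42],[0,0,0,0,0,0,0.48],[0,0,0,0,0,0,0.52],[0,0,0,0,0,0,0.52],[0,0,0,0,0,0,0.52]]]' 40
python3 - <<'E'
from fit import *
p=shot('wrist','w19'); s=shot('scene')
cv2.imwrite('pics/s19.png',cv2.resize(s['pixels'][80:230,270:420],(600,600),interpolation=cv2.INTER_CUBIC))
E
```

```text
t: 28.9
position: [495.9, 196.7, 219.5]
tcp_rot: [0.608, 0.794, -0.0, -0.0]
ft_force: [-0.5, 0.2, -0.0]
opening: 0.518
```

View pics/s19.png

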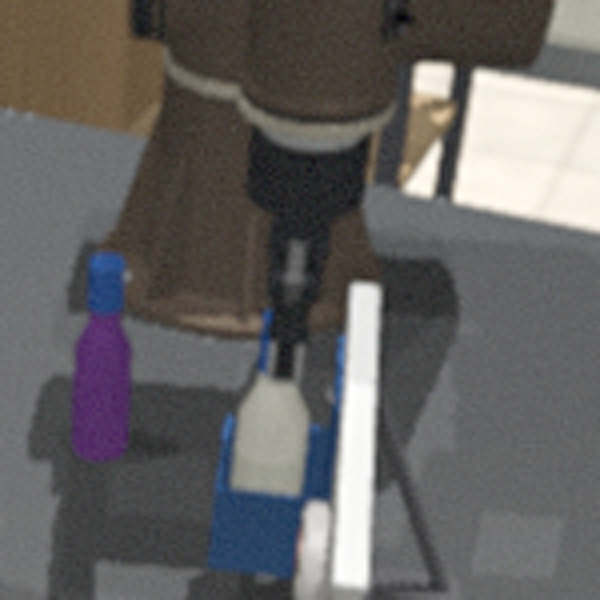

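View pics/w19.png

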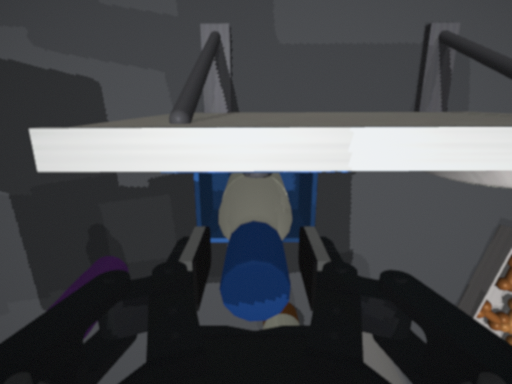

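Released; the bottle stands free between open fingers. Retreating straight up, then away from the board.

```bash
python3 -m crank '[[[0,0,0,0,0,-0.01,0.52],[0,0,0,0,0,-0.03,0.52],[0,0,0,0,0,-0.04,0.52],[0,0,0,0,0,-0.05,0.52],[0,0,0,0,0,-0.05,0.52],[0,0,0,0,0,-0.05,0.52],[0,0,0,0,0,-0.04,0.52],[0,0,0,0,0,0,0.52],[0,0,0,0,0,0,0.52]]]'
python3 -m crank '[[[0,0,0,-0.04,0,0,0.52],[0,0,0,-0.06,0,0,0.52],[0,0,0,-0.06,0,0,0.52],[0,0,0,-0.05,0,0,0.52],[0,0,0,0,0,0,0.52],[0,0,0,0,0,0,0.52]]]'
python3 - <<'E'
from fit import *
p=shot('wrist','w20'); s=shot('scene');t=shot('top','t20')
cv2.imwrite('pics/s20.png',cv2.resize(s['pixels'][80:280,150:420],(800,593),interpolation=cv2.INTER_CUBIC))
for n,q in (('scene',s),('wrist',p),('top',t)):
  for th in ['holder','sanitiser','oil','scoop','mug','jar','bagroll']:
    for d in arm.tip_of(q,th)[:2]:
        w=world(q,d['centre']); print(n,th,round(d['conf'],2),w)
E
```

```text
t: 29.75
position: [496.3, 196.9, 355.9]
tcp_rot: [0.608, 0.794, 0.001, 0.001]
ft_force: [0.8, -0.1, -0.8]
opening: 0.519
t: 30.25
position: [523.1, 94.3, 353.6]
tcp_rot: [0.609, 0.793, -0.001, -0.001]
ft_force: [-0.6, 0.7, 0.2]
opening: 0.522
scene holder 0.74 [ 383.6796 -374.8289    5.2464]
scene holder 0.55 [498.3503 203.8452  73.7618]
scene sanitiser 0.83 [493.3981 192.8859  77.2516]
scene sanitiser 0.56 [348.5274   5.1998   3.4711]
scene scoop 0.63 [485.1363 235.4784 166.4953]
scene scoop 0.58 [ 508.8199 -145.3052   -1.3472]
scene mug 0.68 [ 708.5173 -302.9436    6.0688]
scene jar 0.79 [ 762.53   -145.1306   -2.6117]
scene bagroll 0.69 [691.4689   3.6006   4.5582]
scene bagroll 0.59 [631.4623 280.4934 167.2764]
wrist holder 0.7 [ 383.1007 -373.3719    1.9678]
wrist holder 0.64 [559.1585 268.7512   0.0945]
wrist sanitiser 0.91 [495.2373 195.5524  78.801 ]
wrist oil 0.67 [ 503.8323 -152.7575   -3.4839]
wrist oil 0.62 [587.8598  -1.9718   0.2614]
wrist scoop 0.87 [ 503.3887 -151.8623   -1.4735]
wrist mug 0.6 [588.2136  -0.9881  -1.1233]
wrist bagroll 0.9 [691.0187  -3.2176  -2.364 ]
top holder 0.97 [ 385.3624 -376.1439    1.4052]
top holder 0.56 [497.91   196.3633  73.1022]
top sanitiser 0.72 [497.4752 197.4557  81.7392]
top sanitiser 0.64 [352.9638  -2.136    0.8432]
top oil 0.87 [585.2518  -3.659    0.5446]
top oil 0.28 [694.5902   1.5233   0.5293]
top scoop 0.98 [ 507.6856 -150.7895    5.36  ]
top mug 0.97 [ 708.358  -303.3852    3.1181]
top mug 0.49 [ 512.141  -151.0121    2.6033]
top jar 0.9 [ 766.2983 -149.6947    4.2145]
top bagroll 0.68 [693.6345  -1.6886   0.4266]
```

View pics/s20.png

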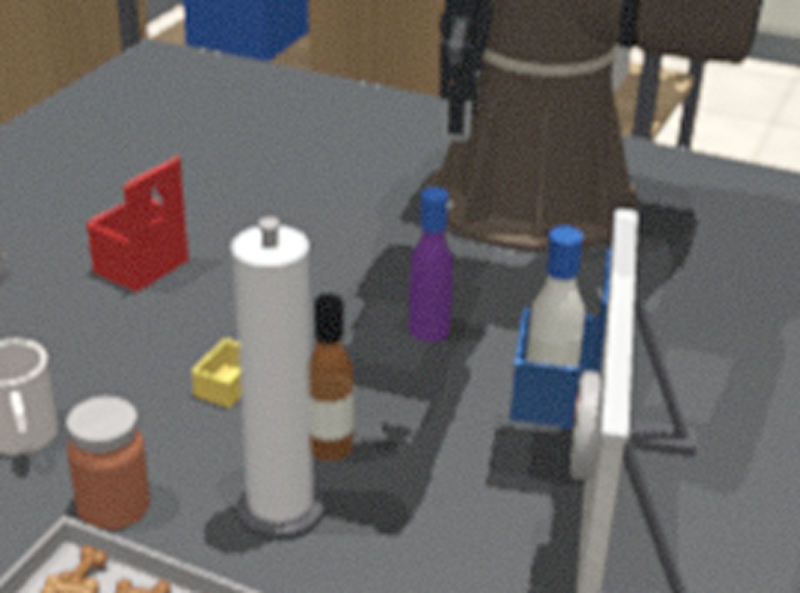

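View pics/w20.png

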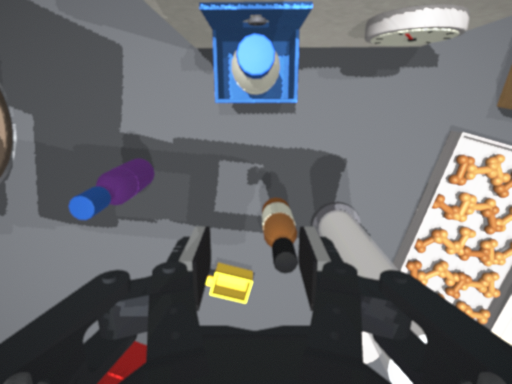

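The bottle stands upright in the hung holder, with its base at z of about 79, which is the pocket floor height. The screw head shows at the top of the slot (wrist 257,20). Everything else is where it was, so I'm handing in.

```bash
python3 -c "
from bench import arm
print(arm.hand_in(), arm.get_obs()['t'])"
```

```text
the job is handed in; nothing more can be done
the job is handed in; nothing more can be done
```

The blue holder is hung on the free screw and the white sanitiser bottle stands upright in its pocket. I handed the job in at about 30 s on the robot's clock, well under the 69 s limit.

- **Hanging:** I gripped the holder by its front wall and passed the keyhole over the screw head. Then I pulled it down about 32 mm, until the downward force showed the screw at the end of the slot, and let go.
- **Bottle:** I lifted it by the cap, kept it upright, and lowered it until it pressed on the pocket floor with about 10 N. Then I let go and backed the arm off.
- **Last checks:** In the final pictures the holder's base is at about z 73–74 mm and the bottle's base at about z 77–82 mm, where the pocket floor should be about 78 mm. The screw head shows at the top of the slot.
- **Other things:** The oil, scoop, mug, jar and bag roll read within about 5 mm of their first positions, which is within the networks' error, and no force suggested a bump. The purple bottle and red holder also read unmoved.
- **Disagreements:** Position estimates for the hung holder differed by up to about 5 mm between cameras and networks. A few network labels were plainly wrong, such as a "scoop" reported on the board; I judged those cases from the pictures.

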